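Seal the bolt tub under the bin shelf

TASK

Put the loose gasketed lid on the blue tub of bolts, then press its soft edge down all the way round, at all four corners and the middle of each side, until every part is fully seated on the rim, the end under the shelf too. Do not knock the bin rack, and leave the carton, the jar and the wrench where they are.

Things in the scene. Friction and masses are not known exactly. Their poses are not given: they have to be found in the camera images.
- rack: blue/grey counter rack, fixed, at the robot's left: a shelf 360 long (its y), 130 deep (its x), on two posts (22 wide, centred 169 to either side, 88 to 122 behind its front edge), open bins on top (to z 290). Origin on the counter under the middle of the shelf's front edge; its +x goes in under the shelf, about world +y. Shelf underside at z 225, top at z 240
- tub_rim (a point): blue tub of bolts, heavy, fixed: 130 (x) by 180 (y) by 70 high, 6 walls (mouth 118 by 168), rim 13 wide round its top. Point: middle of the mouth, level with the rim's flat top; axes along the tub's sides, x ahead, +y towards the rack, z up. With the lid on, the lid's +y end, 110 from this point, lies 9 to 20 in under the shelf's front edge and 150 below the shelf
- lid_grip (a point): centre of the black grip bar in the middle of the loose lid's top (0.36 kg; 170 (x) by 220 (y) over its soft edge; fits either way round). Bar 56 long (lid's x), 20 wide (y), 26 high; this point is 13 above the panel's top. On the counter the lid stands on its plug, this point 27 above the counter. Axes: x short way, y long way, z up
- lid_seat (a point): middle of the underside of the lid's stiff panel (130 by 180 by 4 thick), 17 below lid_grip, same axes. Below it an orange sealing plug 113 by 163 reaches 10 down and enters the tub's mouth with 2.5 play each side. With the lid on the tub this point coincides with tub_rim: the panel's border rests on the rim
- side_xp (a joint): soft sealing edge at the lid's long side towards the lid's +x, how far pressed down, rad: 0 flared up (outer border 5 proud), 0.26 (up to 0.29) flat, level with the panel and seated on the rim. Bends about the panel's border, gives way at about 8 N on its press point, stays where left, stops hard on the rim
- press_side_xp (a point): point on top of that stretch (180 long, 20 wide, 4 thick) in the middle of its length, 12 out from the panel's border: where to press. It goes down about 3 in being seated; seated, it is 4 above the rim's top
- side_xn (a joint): soft sealing edge at the lid's long side towards the lid's -x, how far pressed down, rad: 0 flared up (outer border 5 proud), 0.26 (up to 0.29) flat, level with the panel and seated on the rim. Bends about the panel's border, gives way at about 8 N on its press point, stays where left, stops hard on the rim
- press_side_xn (a point): point on top of that stretch (180 long, 20 wide, 4 thick) in the middle of its length, 12 out from the panel's border: where to press. It goes down about 3 in being seated; seated, it is 4 above the rim's top
- side_yp (a joint): soft sealing edge at the lid's short side towards the lid's +y, how far pressed down, rad: 0 flared up (outer border 5 proud), 0.26 (up to 0.29) flat, level with the panel and seated on the rim. Bends about the panel's border, gives way at about 8 N on its press point, stays where left, stops hard on the rim
- press_side_yp (a point): point on top of that stretch (130 long, 20 wide, 4 thick) in the middle of its length, 12 out from the panel's border: where to press. It goes down about 3 in being seated; seated, it is 4 above the rim's top
- side_yn (a joint): soft sealing edge at the lid's short side towards the lid's -y, how far pressed down, rad: 0 flared up (outer border 5 proud), 0.26 (up to 0.29) flat, level with the panel and seated on the rim. Bends about the panel's border, gives way at about 8 N on its press point, stays where left, stops hard on the rim
- press_side_yn (a point): point on top of that stretch (130 long, 20 wide, 4 thick) in the middle of its length, 12 out from the panel's border: where to press. It goes down about 3 in being seated; seated, it is 4 above the rim's top
- corner_pp (a joint): soft sealing edge at the lid's corner at +x +y, how far pressed down, rad: 0 flared up (outer border 5 proud), 0.26 (up to 0.29) flat, level with the panel and seated on the rim. Bends about the panel's border, gives way at about 8 N on its press point, stays where left, stops hard on the rim
- press_corner_pp (a point): point on top of that stretch (a quarter round, 20 wide, 4 thick) in the middle of its length, 14 out from the panel's border: where to press. It goes down about 4 in being seated; seated, it is 4 above the rim's top
- corner_np (a joint): soft sealing edge at the lid's corner at -x +y, how far pressed down, rad: 0 flared up (outer border 5 proud), 0.26 (up to 0.29) flat, level with the panel and seated on the rim. Bends about the panel's border, gives way at about 8 N on its press point, stays where left, stops hard on the rim
- press_corner_np (a point): point on top of that stretch (a quarter round, 20 wide, 4 thick) in the middle of its length, 14 out from the panel's border: where to press. It goes down about 4 in being seated; seated, it is 4 above the rim's top
- corner_nn (a joint): soft sealing edge at the lid's corner at -x -y, how far pressed down, rad: 0 flared up (outer border 5 proud), 0.26 (up to 0.29) flat, level with the panel and seated on the rim. Bends about the panel's border, gives way at about 8 N on its press point, stays where left, stops hard on the rim
- press_corner_nn (a point): point on top of that stretch (a quarter round, 20 wide, 4 thick) in the middle of its length, 14 out from the panel's border: where to press. It goes down about 4 in being seated; seated, it is 4 above the rim's top
- corner_pn (a joint): soft sealing edge at the lid's corner at +x -y, how far pressed down, rad: 0 flared up (outer border 5 proud), 0.26 (up to 0.29) flat, level with the panel and seated on the rim. Bends about the panel's border, gives way at about 8 N on its press point, stays where left, stops hard on the rim
- press_corner_pn (a point): point on top of that stretch (a quarter round, 20 wide, 4 thick) in the middle of its length, 14 out from the panel's border: where to press. It goes down about 4 in being seated; seated, it is 4 above the rim's top
- carton: bystander: brown carton 70 by 100 by 55 high, origin under its middle
- jar: bystander: grey jar with yellow cap, 60 across, 85 high, origin under its middle
- wrench: bystander: open-ended wrench 160 long, lying flat, along its x
Not all that is in view belongs to the job. What is shaped like the part that bears tub_rim but brown or red is not meant.

How it is judged:
By the outcome, as a careful person would: the job done as asked, in the order asked, and still so for the second after the job is handed in, with the robot touching nothing.
It also fails if it takes over 59 s, if anything falls off the work surface, if the arm or the gripper's body presses on something with over 40 N, if the wrist force passes 120 N, or if a joint passes its speed limit or range.

ROBOT

A 7-joint arm with a two-finger parallel gripper is mounted at the origin on the work surface. World frame = base frame: x ahead of the robot, y to its left, z up, the work surface at z = 0. Lengths are in m, angles in rad, forces in N, time in s.
With the tool pointing down it reaches from about 0.425 to 0.925 m from the base axis. Payload 6.8 kg.
Tool frame: the origin (TCP) lies on the centre line of the jaws, within the pads' length; the fingertips stand 17 mm ahead of it and the grasp point (between the pads) lies 2 mm behind it (nose_length is the distance from the TCP to the fingertips, in m); z points along the fingers, x is the direction in which the jaws open and shut, and the axes are right-handed (so a half turn about z gives the same grasp; the last joint's range is limited). The gripper opens to 85 mm and grips with 20 to 120 N. Pads are 22 mm wide; open, the fingers measure 114 mm over their backs; the gripper's body (76 mm by 85 mm) begins 54 mm behind the grasp point. The pads swing forward as they close: fully open they stand 13 mm farther back than shut.
Start: joints at [-1.392, 0.477, 0.022, 1.555, -0.011, 1.109, -0.083], TCP at [0.191, 0.647, 0.248] pointing down, gripper open.
Joint ranges: [-2.96, 2.96], [-0.34, 2.1], [-1.41, 1.46], [0.24, 2.44], [-1.37, 4.51], [0.17, 1.92], [-2.96, 2.96]. Speed limits (rad/s): [2.39, 2.39, 3.14, 3.14, 3.14, 3.14, 3.14].

INTERFACE

Orientations are given as a unit quaternion [w, x, y, z].
In Python, from station import * gives the robot as it stands.
- The arm moves only by the tool send_rows, never from a script. Its argument "commands" is a list of rows, each an object with "translation": the shift along the tool's x, y, z in m, a list of three; "rot": the turn, a rotation vector about the tool's x, y, z in degrees, a list of three; "grip": the finger opening in m, from 0 to 0.0854. In form: [{"translation": [tx, ty, tz], "rot": [rx, ry, rz], "grip": grip}, ...]. A call has exactly 5 rows; each row shifts and turns the commanded pose from where the row before left it, along the tool's axes as they then stand; what a row does not reach is not made up. A row lasts 1/12 s, in which the tool goes at most 41.7 mm and 7.16 degrees, less where a joint would pass 70% of its speed; a pose out of reach is approached as far as the arm can. A call with a gripper value outside its range is refused whole. The fingers move at their own pace and stop on an object; "force" is the grip in N (left out, the last holds). Time passes only in rows, so rows that do not move let the fingers close, or fill a call up. It gives the time, the measured TCP pose, the force and the opening at its end, in the units of the state.
- get_obs(): the state, without advancing time (a new reading comes with each control period).
- read_camera(name): name is "scene" or "top"; returns a dict with "pixels" (480x640x3 uint8, red, green, blue), "depth" (480x640 float32, m along the optical axis (not along the pixel's ray), 0 where there is no reading), "mtx" (3x3 intrinsics, pixels), "extrinsics" (4x4, takes a point from camera to world coordinates). Camera axes: x right, y up, looking along -z (the intrinsics and any distortion apply to the point x, -y, -z); pixel columns grow to the right and rows downward; lengths in m; the calibration is good to about 2 mm. A picture is of the moment at which its call begins.
- hand_in(): hands the job in, once; it reports no verdict.
The state is a dict: "t": time; "q": joint angles; "joint_vel": joint speeds; "joint_torque": joint torques, N m; "eef_pos": TCP position; "tool_rot": TCP orientation; "contact_force": force on the tool from outside, world axes, zero at the start; "torque": the same for the moment, N m; "gripper_width": opening from 0.0 (shut) to 1.0 (fully open).
Only numpy, scipy, OpenCV 4.12 (cv2) and the standard library are available. Lean on these libraries where they do the work, as an engineer would, in place of code of your own. Each camera call takes 0.05 s, during which the arm holds its last target.

## Working session

There is one attempt and no reset: what is moved stays moved. The work goes in short steps, Python scripts to look and compute and a tool call to move; the robot and the scene stay as the last step left them, time stands still between calls to the robot, and variables do not carry over. Pictures are saved under pics/ and viewed, and the job is handed in when it is done.

Besides the shell and the picture viewer there is one more tool, called after "Call:" in YAML: its name, and indented under it one key for each argument. send_rows: Moves the arm, as the interface text tells. Its arguments: {"type":"object","properties":{"commands":{"type":"array","items":{"type":"object","properties":{"translation":{"type":"array","items":{"type":"number"}},"rot":{"type":"array","items":{"type":"number"}},"grip":{"type":"number"}}}},"force":{"type":"number"}},"required":["commands"]}

```bash
ls; mkdir -p pics
python3 - <<'E'
from station import *
import cv2,numpy as np,pickle
o=get_obs();print(o)
for n in("scene","top"):
    c=read_camera(n);pickle.dump(c,open(n+'.pkl','wb'))
    cv2.imwrite(f'pics/{n}0.png',c['pixels'][:,:,::-1]);print(c['mtx'],c['extrinsics'])
E
```

```text
pics
{'t': 0.0, 'q': array([-1.39212136,  0.47783861,  0.02232899,  1.556452  , -0.01149358,
        1.10929854, -0.08308646]), 'joint_vel': array([ 0.00137233,  0.0009066 , -0.00081832, -0.00130558, -0.00156545,
       -0.00044385,  0.00089824]), 'joint_torque': array([ 2.38128911e-05, -5.96457803e+01,  1.60783600e+00, -2.81192708e+01,
        1.24084359e-02,  9.52425442e-03,  1.90153071e-05]), 'eef_pos': array([0.19077908, 0.64689105, 0.24729943]), 'tool_rot': array([ 6.14331910e-04,  8.00878783e-01,  5.98825770e-01, -7.03807417e-04]), 'contact_force': array([-0.33436665, -0.19151644,  0.27917144]), 'torque': array([-0.04144616,  0.03540576,  0.00881027]), 'gripper_width': 0.9990828592731871}
[[576.29779972   0.         321.03664393]
 [  0.         576.29779972 240.13397639]
 [  0.           0.           1.        ]] [[ 0.66829704 -0.49754597  0.55301634  1.24535375]
 [ 0.74380573  0.43544427 -0.50709104 -0.65185116]
 [ 0.0114933   0.75022417  0.66108366  0.94078594]
 [ 0.          0.          0.          1.        ]]
[[458.19985972   0.         323.77992565]
 [  0.         458.19985972 241.18566018]
 [  0.           0.           1.        ]] [[ 0.01644722  0.99110529 -0.13205984  0.38508035]
 [-0.99975809  0.0182304   0.01230508 -0.00983301]
 [ 0.01460314  0.13182551  0.99116537  1.07886944]
 [ 0.          0.          0.          1.        ]]
```

View pics/scene0.png

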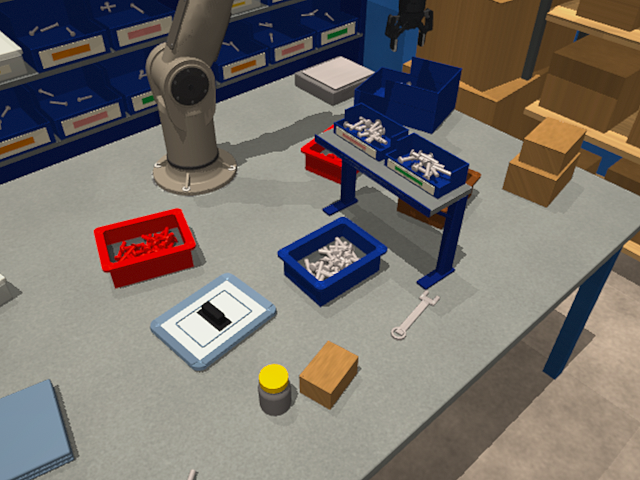

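View pics/top0.png

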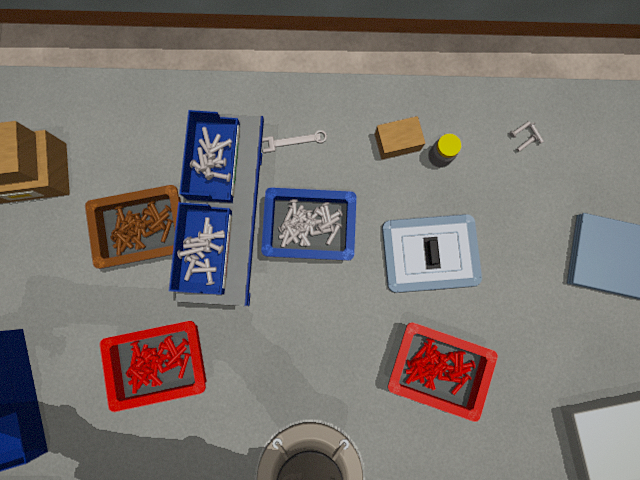

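The tub meant is the blue one, top picture (309,224), under the shelf edge. The red ones at (447,371) and (153,366) and the brown one at (133,227) are the wrong colour. The loose lid is at (431,253); the plain slate-blue slab at (610,255) has no grip. Next I'll measure and take an enlarged crop.

```bash
cat > h.py <<'E'
import numpy as np,cv2,pickle
def cloud(c):
    d=c['depth'];K=c['mtx'];v,u=np.mgrid[0:480,0:640]
    x=(u-K[0,2])/K[0,0]*d;y=(v-K[1,2])/K[1,1]*d
    P=np.stack([x,-y,-d],-1)
    E=c['extrinsics'];W=P@E[:3,:3].T+E[:3,3];W[d==0]=np.nan
    return W
def proj(c,p):
    E=c['extrinsics'];q=(np.atleast_2d(p)-E[:3,3])@E[:3,:3];K=c['mtx']
    return np.stack([K[0,0]*q[:,0]/-q[:,2]+K[0,2],K[1,1]*-q[:,1]/-q[:,2]+K[1,2]],-1)
def rect(P):
    r=cv2.minAreaRect((P[:,:2]*1000).astype(np.float32));return r
E
python3 - <<'E'
from h import *
for n in("scene","top"):
    c=pickle.load(open(n+'.pkl','rb'));W=cloud(c);im=c['pixels'].astype(int)
    hsv=cv2.cvtColor(c['pixels'],cv2.COLOR_RGB2HSV)
    x,y,z=W[...,0],W[...,1],W[...,2]
    reg=lambda a,b,cc,d,e,f:(x>a)&(x<b)&(y>cc)&(y<d)&(z>e)&(z<f)
    t=reg(.35,.65,-.12,.2,.06,.085)&(hsv[...,0]>100)&(hsv[...,0]<130)&(hsv[...,1]>120)
    l=reg(.3,.65,-.45,-.1,.005,.04)
    lb=l&(hsv[...,0]>95)&(hsv[...,0]<125)&(hsv[...,1]>60)
    g=reg(.4,.6,-.32,-.2,.03,.06)
    for k,m in(('tub',t),('lid',l),('lidblue',lb),('grip',g)):
        m=cv2.morphologyEx(m.astype(np.uint8),cv2.MORPH_OPEN,np.ones((2,2)))>0
        P=W[m];print(n,k,m.sum(),np.round(rect(P),1) if 0 else rect(P),'z',np.round(np.percentile(P[:,2],[2,50,98]),4))
    for k,a in(('shelf',(.2,.75,.08,.4,.22,.26)),('table',(.3,.9,-.6,0,-.01,.01)),('carton',(.6,.85,-.25,-.05,.045,.07)),('jar',(.6,.85,-.4,-.15,.075,.1)),('bins',(.2,.8,.08,.4,.26,.32))):
        P=W[reg(*a)]; print(n,k,len(P), rect(P),np.round(np.percentile(P[:,2],[2,50,98]),4))
c=pickle.load(open('top.pkl','rb'));cv2.imwrite('pics/crop0.png',cv2.resize(c['pixels'][170:310,240:500,::-1],None,fx=3,fy=3,interpolation=2))
E
```

```text
scene tub 2130 ((562.4439697265625, 28.795875549316406), (244.3146209716797, 156.48582458496094), 88.6413345336914) z [nan nan nan]
scene lid 7107 ((481.3527526855469, -308.9608459472656), (312.7352600097656, 197.3317413330078), 30.406288146972656) z [nan nan nan]
scene lidblue 2279 ((508.1169128417969, -275.5892028808594), (170.44448852539062, 221.53932189941406), 4.874637603759766) z [nan nan nan]
scene grip 239 ((507.26080322265625, -270.4054260253906), (54.97846603393555, 32.122493743896484), 5.858237266540527) z [nan nan nan]
scene shelf 5086 ((560.1356201171875, 172.276123046875), (134.82516479492188, 363.9288330078125), 87.84068298339844) [0.2261 0.241  0.2591]
scene table 54694 ((599.9986572265625, -299.9920349121094), (599.9672241210938, 600.0039672851562), 0.003101675072684884) [-0.004  -0.0004  0.0038]
scene carton 1934 ((724.1218872070312, -141.1399383544922), (104.83920288085938, 277.47698974609375), 44.554107666015625) [0.047  0.0546 0.0692]
scene jar 660 ((745.2135009765625, -302.11529541015625), (51.89875030517578, 52.484458923339844), 7.517588138580322) [0.0769 0.084
[... 614 characters left out ...]
shelf 10157 ((559.0980224609375, 174.1553955078125), (130.61265563964844, 359.898681640625), 87.23499298095703) [0.236  0.2413 0.2569]
top table 48301 ((599.9854736328125, -300.00567626953125), (599.9635620117188, 599.9761352539062), 9.687722194939852e-05) [-0.0046 -0.0004  0.0041]
top carton 1413 ((723.0132446289062, -139.47633361816406), (105.27666473388672, 275.85040283203125), 43.379119873046875) [0.0485 0.0548 0.0694]
top jar 443 ((742.4923095703125, -301.4374084472656), (52.03969192504883, 51.775726318359375), 85.69437408447266) [0.0779 0.0845 0.0883]
top bins 4649 ((560.6011962890625, 193.44960021972656), (88.1226806640625, 326.0757751464844), 87.35049438476562) [0.261  0.2699 0.2908]
```

View pics/crop0.png

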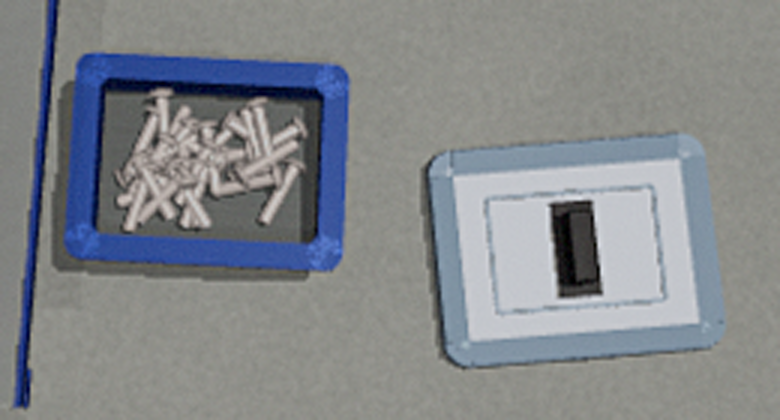

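```bash
cat >> h.py <<'E'
def toplane(c,uv,z):
    uv=np.asarray(uv,float).reshape(-1,2);K=c['mtx'];E=c['extrinsics']
    d=np.stack([(uv[:,0]-K[0,2])/K[0,0],-(uv[:,1]-K[1,2])/K[1,1],-np.ones(len(uv))],-1)@E[:3,:3].T
    s=(z-E[2,3])/d[:,2];return E[:3,3]+s[:,None]*d
def fit(c,mask,z,holes=False):
    m=mask.astype(np.uint8)
    cs,h=cv2.findContours(m,cv2.RETR_CCOMP,cv2.CHAIN_APPROX_NONE)
    out=[]
    for k,cc in enumerate(cs):
        if len(cc)>60:
            P=toplane(c,cc,z)*1000
            r=cv2.minAreaRect(P[:,:2].astype(np.float32)); out.append(('hole' if h[0,k,3]>=0 else 'outer',np.round(r[0],1),np.round(r[1],1),round(r[2],2)))
    return out
E
python3 - <<'E'
from h import *
for n in("scene","top"):
    c=pickle.load(open(n+'.pkl','rb'));W=cloud(c);
    hsv=cv2.cvtColor(c['pixels'],cv2.COLOR_RGB2HSV).astype(int)
    x,y,z=W[...,0],W[...,1],W[...,2]
    roi=(x>.38)&(x<.7)&(y>-.15)&(y<.108)
    for zz in (0.035,.055):
        t=roi&(z>zz)&(hsv[...,0]>105)&(hsv[...,0]<130)&(hsv[...,1]>150)
        print(n,'tub',fit(c,t,.07))
    roi=(x>.35)&(x<.65)&(y>-.42)&(y<-.12)
    P=W[roi&(z>.008)&(z<.03)];print('lid heights',np.round(np.percentile(P[:,2],[10,30,50,70,90]),4))
    w=roi&(hsv[...,1]<45)&(hsv[...,2]>185)
    print(n,'panel',fit(c,w,.014))
    print(n,'lidall',fit(c,roi&((w)|(hsv[...,1]>50)&(hsv[...,0]>90)&(hsv[...,0]<125)|(z>.035)),.017))
    b=roi&(hsv[...,2]<75)&(z>.025)
    print(n,'bar',fit(c,b,.04))
    print(n,'pix',hsv[253,400] if n=='top' else hsv[330,165])
E
```

```text
scene tub [('outer', array([566.8,   5. ]), array([211.8, 170.2]), 88.4), ('hole', array([572.8,  -1.2]), array([147.4,  97. ]), 88.01), ('outer', array([533.5, 283.2]), array([24.7, 94.1]), 87.37)]
scene tub [('outer', array([562.3,   8.2]), array([205.8, 160.9]), 88.26), ('hole', array([565.2,   7. ]), array([163.2, 112.7]), 88.01), ('outer', array([533.5, 283.2]), array([24.7, 94.1]), 87.37)]
lid heights [0.0118 0.0134 0.0146 0.0159 0.0179]
scene panel [('outer', array([ 502.9, -274.7]), array([131.6, 181.3]), 5.43), ('hole', array([ 503.6, -274.6]), array([ 99. , 139.6]), 5.86)]
scene lidall [('outer', array([ 507. , -276.6]), array([174.2, 221.9]), 5.56), ('hole', array([ 505.3, -275.8]), array([81. , 39.1]), 6.11)]
scene bar []
scene pix [100  34 175]
top tub [('outer', array([559.6,   9.7]), array([199.9, 154.9]), 88.33), ('hole', array([556.1,  10.8]), array([168.8, 117.9]), 87.6), ('outer', array([696.2, 129.1]), array([  6.5, 136. ]), 88.04)]
top tub [('outer', array([559.6,   9.7]), array([199.9, 154.9]), 88.33), ('hole', array([557.6,  11.6]), array([170.6, 121.2]), 87.76), ('outer', array([696.2, 129.1]), array([  6.5, 136. ]), 88.04)]
lid heights [0.0116 0.0132 0.0144 0.0157 0.0178]
top panel [('outer', array([ 504.7, -275.8]), array([129.7, 179.7]), 5.5), ('hole', array([ 504.7, -275.4]), array([82. , 41.4]), 5.02), ('hole', array([ 521.5, -333.8]), array([105.5,  47. ]), 34.29)]
top lidall [('outer', array([ 503.9, -274.5]), array([169.1, 219.4]), 5.47), ('hole', array([ 504.3, -274.6]), array([81.8, 41.3]), 5.02), ('hole', array([ 509.5, -340.3]), array([89.7,  9.2]), 5.33)]
top bar [('outer', array([ 503.2, -272.9]), array([56. , 23.1]), 5.4)]
top pix [110  11 204]
```

Run:
```python
from h import *
for n in("scene","top"):
    c=pickle.load(open(n+'.pkl','rb'));W=cloud(c);
    hsv=cv2.cvtColor(c['pixels'],cv2.COLOR_RGB2HSV).astype(int)
    x,y,z=W[...,0],W[...,1],W[...,2]
    roi=(x>.38)&(x<.7)&(y>-.15)&(y<.16)
    for zz in (.06,.064):
        t=roi&(z>zz)&(z<.085)&(hsv[...,0]>105)&(hsv[...,0]<130)&(hsv[...,1]>150)
        print(n,'tub',fit(c,t,.07))
        # robust edges: in frame yaw -2
        a=np.radians(-2.0);P=W[t][:,:2]*1000
        X=P[:,0]*np.cos(a)+P[:,1]*np.sin(a);Y=-P[:,0]*np.sin(a)+P[:,1]*np.cos(a)
        print(np.percentile(X,[.5,99.5]),np.percentile(Y,[.5,99.5]))
    # shelf front edge
    s=(x>.36)&(x<.76)&(y>.08)&(y<.3)&(z>.232)&(z<.246)
    ed=[]
    for xx in np.arange(.4,.73,.02):
        m=s&(abs(x-xx)<.01)
        if m.sum()>20: ed.append((xx*1000,np.percentile(y[m],2)*1000))
    ed=np.array(ed);print('front edge',np.polyfit(ed[:,0]-560,ed[:,1],1))
    xs=x[s];print(np.percentile(xs,[1,99]))
    cv2.imwrite(f'pics/tub_{n}.png',cv2.resize((c['pixels'][180:270,240:380] if n=='top' else c['pixels'][200:310,260:400])[:,:,::-1],None,fx=5,fy=5,interpolation=0))
```

```text
scene tub [('outer', array([562.3,  10.1]), array([209.6, 160.9]), 88.26), ('hole', array([563.3,   8.8]), array([166.8, 116.7]), 88.01)]
[480.93793361 638.71274903] [-72.16900151 134.31264581]
scene tub [('outer', array([562.3,  10.1]), array([209.6, 160.8]), 88.26), ('hole', array([562.1,  10.6]), array([171.5, 120.1]), 88.85)]
[480.84827714 638.72324318] [-72.20929372 134.36416995]
front edge [-4.46714551e-02  1.08513767e+02]
[0.3837358  0.74074116]
top tub [('outer', array([559.7,  11.8]), array([204.2, 154.9]), 88.33), ('hole', array([557.6,  11.7]), array([170.7, 122. ]), 87.99)]
[481.80394715 636.16169613] [-70.37601169 132.84413403]
top tub [('outer', array([559.7,  11.8]), array([204.2, 154.9]), 88.33), ('hole', array([558.1,  11.9]), array([171.8, 123.6]), 88.19)]
[481.79138843 636.18553425] [-70.38935084 132.87837068]
front edge [-4.80053184e-02  1.09955088e+02]
[0.38154607 0.73337457]
```

View pics/tub_top.png

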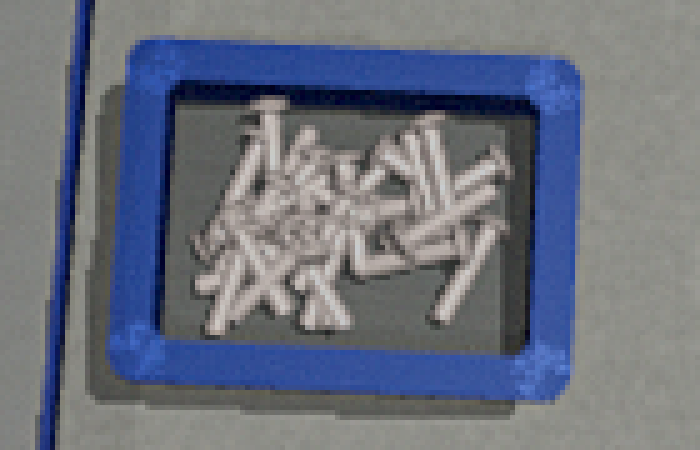

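View pics/tub_scene.png

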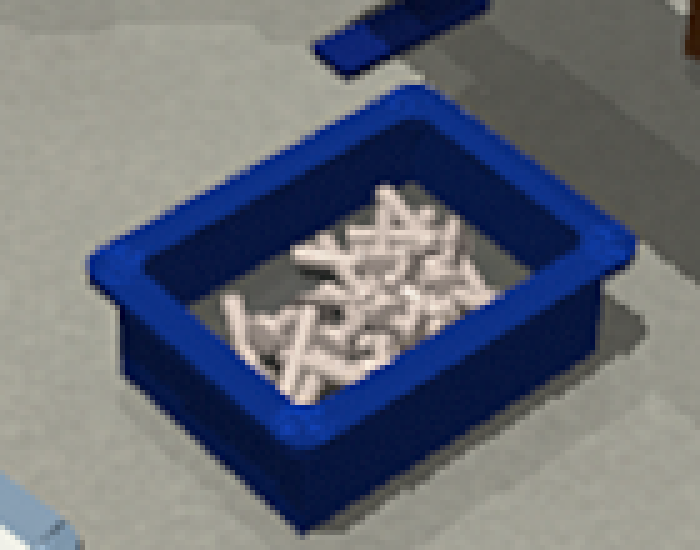

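Measured, averaging both cameras:

| Item | Centre (mm) | Yaw | Notes |
|---|---|---|---|
| Lid | (504, -275) | +5.5° | |
| Tub | (560.7, 11) | -1.8° | rim outer 156 × 206 |
| Shelf front edge | y ≈ 109 | | |

With the lid on, its end would lie 12 mm under the shelf, which fits the 9–20 mm given. The crop confirms the blue tub and the lid with the black bar.

I'll move to above the bar next.

```bash
cat >> h.py <<'E'
from scipy.spatial.transform import Rotation as R
def toR(q): return R.from_quat([q[1],q[2],q[3],q[0]])
def target(yaw_deg,tilt=0,tilt2=0):
    # tool x along world yaw (deg), z down; tilt about tool y then tilt2 about tool x
    a=np.radians(yaw_deg);x=np.array([np.cos(a),np.sin(a),0]);z=np.array([0,0,-1.]);y=np.cross(z,x)
    return R.from_matrix(np.stack([x,y,z],1))*R.from_euler('y',tilt,degrees=True)*R.from_euler('x',tilt2,degrees=True)
def plan(o,pos,Rt):
    """total world shift, shift along present tool axes, rotvec(deg) in present tool axes"""
    R0=toR(o['tool_rot']);d=np.array(pos)-o['eef_pos']
    print('dw',np.round(d*1000,1),'tool shift mm',np.round(R0.inv().apply(d)*1000,1),'rotvec deg',np.round((R0.inv()*Rt).as_rotvec()*180/np.pi,2))
    return R0
def st():
    from station import get_obs
    o=get_obs();e=toR(o['tool_rot']).as_matrix()
    print('t',round(o['t'],2),'p',np.round(o['eef_pos']*1000,1),'yaw',np.round(np.degrees(np.arctan2(e[1,0],e[0,0])),1),'z',np.round(e[:,2],3),'F',np.round(o['contact_force'],1),'g',round(o['gripper_width'],3),'q',np.round(o['q'],2));return o
E
python3 - <<'E'
import station; print([k for k in dir(station) if k[0]!='_'])
from h import *
o=st(); plan(o,[.504,-.275,.20],target(95.5))
print(target(95.5).as_matrix())
E
```

```text
['PlanningError', 'get_obs', 'hand_in', 'nose_length', 'read_camera']
t 0.1 p [190.8 647.  247.4] yaw 73.6 z [-0.    -0.002 -1.   ] F [0.  0.2 0.7] g 0.998 q [-1.39  0.48  0.02  1.56 -0.01  1.11 -0.08]
dw [ 313.2 -922.   -47.4] tool shift mm [-795.7  561.2   48.8] rotvec deg [-1.000e-02  9.000e-02 -2.193e+01]
[[-0.09584575  0.9953962   0.        ]
 [ 0.9953962   0.09584575  0.        ]
 [ 0.          0.         -1.        ]]
```

Call:
send_rows:
  commands:
    - {"translation":[0,0,-0.034],"rot":[0,0,0],"grip":0.085}
    - {"translation":[0,0,-0.034],"rot":[0,0,0],"grip":0.085}
    - {"translation":[0,0,-0.034],"rot":[0,0,0],"grip":0.085}
    - {"translation":[0,0,-0.034],"rot":[0,0,0],"grip":0.085}
    - {"translation":[0,0,-0.034],"rot":[0,0,0],"grip":0.085}

```text
t: 0.52
eef_pos: [0.1909, 0.647, 0.4195]
tool_rot: [0.0, 0.801, 0.599, -0.0]
contact_force: [-0.2, 1.4, -0.2]
gripper_width: 0.996
```

Call:
send_rows:
  commands:
    - {"translation":[-0.0144,0.0314,0],"rot":[0,0,0],"grip":0.085}
    - {"translation":[-0.0144,0.0314,0],"rot":[0,0,0],"grip":0.085}
    - {"translation":[-0.0144,0.0314,0],"rot":[0,0,0],"grip":0.085}
    - {"translation":[-0.0144,0.0314,0],"rot":[0,0,0],"grip":0.085}
    - {"translation":[-0.0144,0.0314,0],"rot":[0,0,0],"grip":0.085}

```text
t: 0.93
eef_pos: [0.3221, 0.5325, 0.4179]
tool_rot: [0.0, 0.801, 0.599, -0.0]
contact_force: [-0.0, -0.6, -0.6]
gripper_width: 0.995
```

Call:
send_rows:
  commands:
    - {"translation":[-0.0144,0.0314,0],"rot":[0,0,0],"grip":0.085}
    - {"translation":[-0.0144,0.0314,0],"rot":[0,0,0],"grip":0.085}
    - {"translation":[-0.0144,0.0314,0],"rot":[0,0,0],"grip":0.085}
    - {"translation":[-0.0144,0.0314,0],"rot":[0,0,0],"grip":0.085}
    - {"translation":[-0.0144,0.0314,0],"rot":[0,0,0],"grip":0.085}

```text
t: 1.35
eef_pos: [0.4523, 0.419, 0.4179]
tool_rot: [0.0, 0.801, 0.599, -0.0]
contact_force: [1.0, 1.3, 0.4]
gripper_width: 0.993
```

Call:
send_rows:
  commands:
    - {"translation":[-0.027,0.0215,0],"rot":[0,0,0],"grip":0.085}
    - {"translation":[-0.027,0.0215,0],"rot":[0,0,0],"grip":0.085}
    - {"translation":[-0.027,0.0215,0],"rot":[0,0,0],"grip":0.085}
    - {"translation":[-0.027,0.0215,0],"rot":[0,0,0],"grip":0.085}
    - {"translation":[-0.027,0.0215,0],"rot":[0,0,0],"grip":0.085}

```text
t: 1.77
eef_pos: [0.5165, 0.2588, 0.4179]
tool_rot: [-0.0, 0.801, 0.599, -0.0]
contact_force: [0.7, 0.7, -0.5]
gripper_width: 0.993
```

Call:
send_rows:
  commands:
    - {"translation":[-0.027,0.0215,0],"rot":[0,0,0],"grip":0.085}
    - {"translation":[-0.027,0.0215,0],"rot":[0,0,0],"grip":0.085}
    - {"translation":[-0.027,0.0215,0],"rot":[0,0,0],"grip":0.085}
    - {"translation":[-0.027,0.0215,0],"rot":[0,0,0],"grip":0.085}
    - {"translation":[-0.027,0.0215,0],"rot":[0,0,0],"grip":0.085}

```text
t: 2.18
eef_pos: [0.5813, 0.099, 0.418]
tool_rot: [-0.0, 0.801, 0.599, -0.0]
contact_force: [0.0, 0.0, 0.4]
gripper_width: 0.992
```

Call:
send_rows:
  commands:
    - {"translation":[-0.0381,0.0033,0],"rot":[0,0,0],"grip":0.085}
    - {"translation":[-0.0381,0.0033,0],"rot":[0,0,0],"grip":0.085}
    - {"translation":[-0.0381,0.0033,0],"rot":[0,0,0],"grip":0.085}
    - {"translation":[-0.0381,0.0033,0],"rot":[0,0,0],"grip":0.085}
    - {"translation":[-0.0381,0.0033,0],"rot":[0,0,0],"grip":0.085}

```text
t: 2.6
eef_pos: [0.5422, -0.0885, 0.418]
tool_rot: [-0.0, 0.801, 0.599, -0.0]
contact_force: [1.4, -0.7, 0.4]
gripper_width: 0.993
```

Call:
send_rows:
  commands:
    - {"translation":[-0.0381,0.0033,0],"rot":[0,0,0],"grip":0.085}
    - {"translation":[-0.0381,0.0033,0],"rot":[0,0,0],"grip":0.085}
    - {"translation":[-0.0381,0.0033,0],"rot":[0,0,0],"grip":0.085}
    - {"translation":[-0.0381,0.0033,0],"rot":[0,0,0],"grip":0.085}
    - {"translation":[-0.0381,0.0033,0],"rot":[0,0,0],"grip":0.085}

```text
t: 3.02
eef_pos: [0.5042, -0.2756, 0.4181]
tool_rot: [-0.0, 0.801, 0.599, 0.0]
contact_force: [0.7, 0.0, 0.4]
gripper_width: 0.994
```

Call:
send_rows:
  commands:
    - {"translation":[0,0,0.036],"rot":[0,0,-4.4],"grip":0.085}
    - {"translation":[0,0,0.036],"rot":[0,0,-4.4],"grip":0.085}
    - {"translation":[0,0,0.036],"rot":[0,0,-4.4],"grip":0.085}
    - {"translation":[0,0,0.036],"rot":[0,0,-4.4],"grip":0.085}
    - {"translation":[0,0,0.036],"rot":[0,0,-4.4],"grip":0.085}

```text
t: 3.43
eef_pos: [0.5046, -0.2739, 0.2365]
tool_rot: [-0.0, 0.671, 0.742, 0.0]
contact_force: [0.9, -0.3, -0.3]
gripper_width: 0.995
```

Run:
```python
from h import *
o=st(); plan(o,[.504,-.275,.029],target(95.5))
```

```text
t 3.43 p [ 504.6 -273.9  236.5] yaw 95.8 z [-0.  0. -1.] F [ 0.9 -0.3 -0.3] g 0.995 q [-0.01  0.35  0.5   1.84 -0.2   1.    2.25]
dw [  -0.6   -1.1 -207.5] tool shift mm [ -1.1  -0.6 207.5] rotvec deg [-0.01 -0.02  0.27]
```

Call:
send_rows:
  commands:
    - {"translation":[-0.001,-0.0005,0.038],"rot":[0,0,0.3],"grip":0.085}
    - {"translation":[0,0,0.038],"rot":[0,0,0],"grip":0.085}
    - {"translation":[0,0,0.038],"rot":[0,0,0],"grip":0.085}
    - {"translation":[0,0,0.038],"rot":[0,0,0],"grip":0.085}
    - {"translation":[0,0,0.025],"rot":[0,0,0],"grip":0.085}

```text
t: 3.85
eef_pos: [0.5028, -0.2739, 0.0576]
tool_rot: [-0.002, 0.674, 0.739, -0.001]
contact_force: [0.7, 0.9, -0.5]
gripper_width: 1.0
```

Call:
send_rows:
  commands:
    - {"translation":[0,0,0.012],"rot":[0,0,0],"grip":0.06}
    - {"translation":[0,0,0.012],"rot":[0,0,0],"grip":0.04}
    - {"translation":[0,0,0],"rot":[0,0,0],"grip":0.03}
    - {"translation":[0,0,0],"rot":[0,0,0],"grip":0.015}
    - {"translation":[0,0,0],"rot":[0,0,0],"grip":0.01}
  force: 50

```text
t: 4.27
eef_pos: [0.5058, -0.2757, 0.0388]
tool_rot: [0.001, 0.674, 0.739, 0.0]
contact_force: [-0.4, 0.2, 0.2]
gripper_width: 0.29
```

Call:
send_rows:
  commands:
    - {"translation":[0,0,0],"rot":[0,0,0],"grip":0.01}
    - {"translation":[0,0,0],"rot":[0,0,0],"grip":0.01}
    - {"translation":[0,0,0],"rot":[0,0,0],"grip":0.01}
    - {"translation":[0,0,0],"rot":[0,0,0],"grip":0.01}
    - {"translation":[0,0,0],"rot":[0,0,0],"grip":0.01}

```text
t: 4.68
eef_pos: [0.506, -0.2757, 0.0391]
tool_rot: [0.001, 0.674, 0.739, 0.001]
contact_force: [-1.7, 0.4, 7.1]
gripper_width: 0.221
```

Call:
send_rows:
  commands:
    - {"translation":[0,0,-0.01],"rot":[0,0,0],"grip":0.01}
    - {"translation":[0,0,-0.03],"rot":[0,0,0],"grip":0.01}
    - {"translation":[0,0,-0.035],"rot":[0,0,0],"grip":0.01}
    - {"translation":[0,0,-0.035],"rot":[0,0,0],"grip":0.01}
    - {"translation":[0,0,-0.035],"rot":[0,0,0],"grip":0.01}

```text
t: 5.1
eef_pos: [0.5038, -0.2748, 0.1841]
tool_rot: [-0.001, 0.674, 0.739, -0.0]
contact_force: [0.2, 0.5, -3.7]
gripper_width: 0.221
```

Run:
```python
from h import *
from station import *
c=read_camera('scene');cv2.imwrite('pics/s1.png',c['pixels'][:,:,::-1])
o=st(); plan(o,[.561,.011,.185],target(88.2))
```

```text
t 5.15 p [ 507.1 -277.1  191.2] yaw 95.2 z [ 0.009 -0.003 -1.   ] F [ 1.3 -1.4  2. ] g 0.218 q [ 0.01  0.41  0.49  1.88 -0.24  0.9   2.28]
dw [ 53.9 288.1  -6.2] tool shift mm [282.1  79.7   5.8] rotvec deg [0.51 0.18 7.  ]
```

View pics/s1.png

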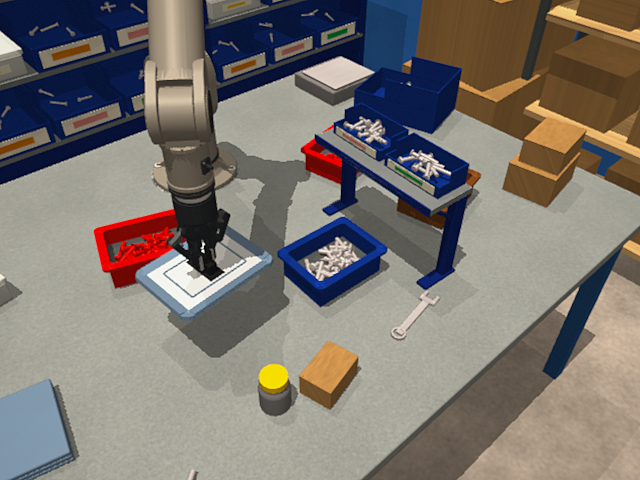

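Call:
send_rows:
  commands:
    - {"translation":[0.0276,0.008,0.002],"rot":[0,0,0],"grip":0.01}
    - {"translation":[0.0276,0.008,0.002],"rot":[0,0,0],"grip":0.01}
    - {"translation":[0.0276,0.008,0.002],"rot":[0,0,0],"grip":0.01}
    - {"translation":[0.0276,0.008,0.002],"rot":[0,0,0],"grip":0.01}
    - {"translation":[0.0276,0.008,0.002],"rot":[0,0,0],"grip":0.01}

```text
t: 5.57
eef_pos: [0.5313, -0.1326, 0.1725]
tool_rot: [-0.0, 0.674, 0.739, 0.0]
contact_force: [1.4, 0.3, -2.9]
gripper_width: 0.222
```

Call:
send_rows:
  commands:
    - {"translation":[0.0276,0.008,0.002],"rot":[0,0,0],"grip":0.01}
    - {"translation":[0.0276,0.008,0.002],"rot":[0,0,0],"grip":0.01}
    - {"translation":[0.0276,0.008,0.002],"rot":[0,0,0],"grip":0.01}
    - {"translation":[0.0276,0.008,0.002],"rot":[0.5,0.2,3],"grip":0.01}
    - {"translation":[0.0255,0.0096,0.002],"rot":[0,0,4],"grip":0.01}

```text
t: 5.98
eef_pos: [0.5613, 0.0065, 0.1625]
tool_rot: [-0.005, 0.718, 0.696, -0.002]
contact_force: [0.4, 0.3, -3.1]
gripper_width: 0.224
```

```bash
cat > look.py <<'E'
from h import *
from station import *
import sys
o=st()
for n in("scene","top"):
    c=read_camera(n);pickle.dump(c,open(n+'1.pkl','wb'));W=cloud(c)
    cv2.imwrite(f'pics/{n}_{sys.argv[1]}.png',c['pixels'][:,:,::-1])
    hsv=cv2.cvtColor(c['pixels'],cv2.COLOR_RGB2HSV).astype(int)
    x,y,z=W[...,0],W[...,1],W[...,2]
    roi=(x>.38)&(x<.7)&(y>-.18)&(y<.125)&(z>.06)&(z<.18)
    w=roi&(hsv[...,1]<45)&(hsv[...,2]>140)
    P=W[w];A=np.c_[P[:,:2]-P[:,:2].mean(0),np.ones(len(P))]
    k=None
    for _ in range(3):
        k=np.linalg.lstsq(A,P[:,2],rcond=None)[0];g=abs(A@k-P[:,2])<.004;A,P=A[g],P[g]
    print(n,'plane slope deg',np.degrees(k[:2]),'z',k[2],'at',P.mean(0))
    print('panel',fit(c,w,k[2]))
    lb=w|(roi&(hsv[...,0]>92)&(hsv[...,0]<118)&(hsv[...,1]<140)&(hsv[...,1]>20)&(hsv[...,2]>90))
    print('lidall',fit(c,lb,k[2]+.002))
E
python3 look.py a
```

```text
t 5.98 p [561.3   6.5 162.5] yaw 88.2 z [-0.01   0.004 -1.   ] F [ 0.4  0.3 -3.1] g 0.224 q [-0.47  0.42  0.45  1.93 -0.24  0.85  1.65]
scene plane slope deg [-0.68598536  0.14922268] z 0.1369838820910289 at [ 0.56850645 -0.00897876  0.1369844 ]
panel [('outer', array([558.5,   7.1]), array([182.6, 134.6]), 88.11)]
lidall [('outer', array([561.3,   5.1]), array([227.4, 177.5]), 88.44)]
top plane slope deg [-0.30303738  1.29791182] z 0.1360275945195748 at [ 0.55659317 -0.05150773  0.13603524]
panel [('outer', array([560.7, -55.7]), array([ 44.4, 132.1]), 88.4)]
lidall [('outer', array([558.2, -67.5]), array([ 64.2, 170.8]), 85.71), ('outer', array([605.8, 115.3]), array([ 9.4, 82.1]), 87.31)]
```

View pics/top_a.png

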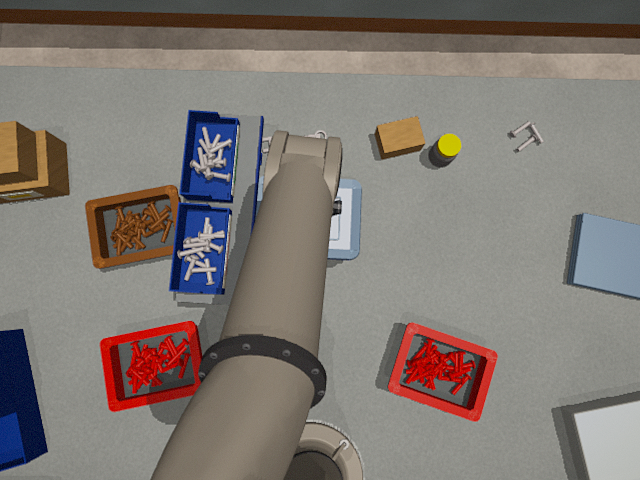

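View pics/scene_a.png

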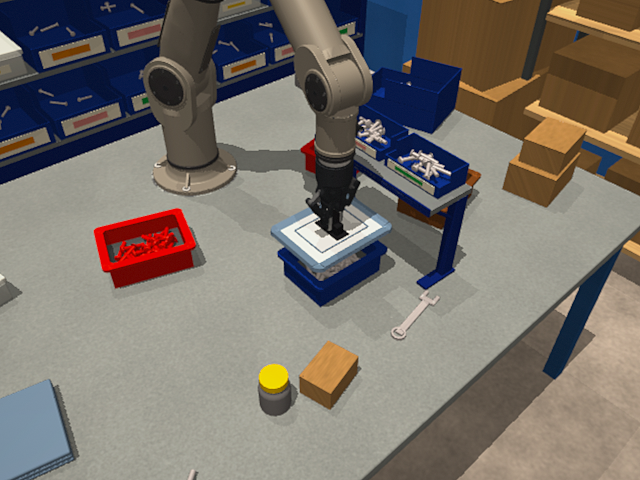

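Call:
send_rows:
  commands:
    - {"translation":[0,0,0],"rot":[0,0,0],"grip":0.01}
    - {"translation":[0,0,0],"rot":[0,0,0],"grip":0.01}
    - {"translation":[0,0,0],"rot":[0,0,0],"grip":0.01}
    - {"translation":[0,0,0],"rot":[0,0,0],"grip":0.01}
    - {"translation":[0,0,0],"rot":[0,0,0],"grip":0.01}

```text
t: 6.5
eef_pos: [0.5619, 0.0036, 0.1625]
tool_rot: [-0.004, 0.718, 0.696, -0.002]
contact_force: [0.4, -0.2, -4.6]
gripper_width: 0.223
```

```bash
python3 look.py b
python3 - <<'E'
from h import *
o=st(); plan(o,[.5627,.0107,.13],target(88.2))
c=pickle.load(open('scene1.pkl','rb'));cv2.imwrite('pics/crop1.png',cv2.resize(c['pixels'][180:320,250:410,::-1],None,fx=4,fy=4,interpolation=2))
E
```

```text
t 6.5 p [561.9   3.6 162.5] yaw 88.2 z [-0.009  0.003 -1.   ] F [ 0.4 -0.2 -4.6] g 0.223 q [-0.47  0.42  0.45  1.93 -0.24  0.85  1.65]
scene plane slope deg [-0.51938584  0.14208328] z 0.13704855045275807 at [ 0.56910499 -0.01257338  0.13704927]
panel [('outer', array([559.5,   4.2]), array([182.1, 134. ]), 87.78)]
lidall [('outer', array([562.3,   2.3]), array([226.9, 177.1]), 87.92)]
top plane slope deg [-0.40876414  0.87778466] z 0.13691399132388174 at [ 0.55775411 -0.05701712  0.13691761]
panel [('outer', array([561.7, -68.9]), array([ 42.2, 137.9]), 86.44)]
lidall [('outer', array([557.8, -75.9]), array([ 62. , 168.8]), 88.31), ('outer', array([597.4, 104.9]), array([14.8, 99.2]), 87.21)]
t 6.6 p [562.    4.1 162.4] yaw 88.2 z [-0.009  0.003 -1.   ] F [ 0.3 -1.  -3.3] g 0.219 q [-0.47  0.42  0.45  1.93 -0.24  0.85  1.65]
dw [  0.7   6.6 -32.4] tool shift mm [ 6.6  0.7 32.4] rotvec deg [-0.51 -0.15  0.01]
```

View pics/crop1.png

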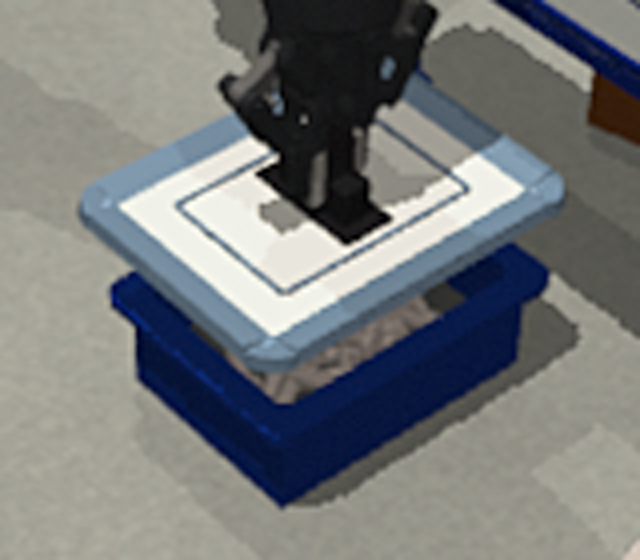

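Call:
send_rows:
  commands:
    - {"translation":[0.002,0.0003,0.012],"rot":[-0.5,-0.15,0],"grip":0.01}
    - {"translation":[0.002,0.0003,0.012],"rot":[0,0,0],"grip":0.01}
    - {"translation":[0.002,0.0003,0.012],"rot":[0,0,0],"grip":0.01}
    - {"translation":[0.001,0,0.0095],"rot":[0,0,0],"grip":0.01}
    - {"translation":[0,0,0],"rot":[0,0,0],"grip":0.01}

```text
t: 7.02
eef_pos: [0.5615, 0.0121, 0.1142]
tool_rot: [-0.001, 0.717, 0.697, -0.002]
contact_force: [-0.0, -0.3, -4.1]
gripper_width: 0.222
```

```bash
python3 look.py c
python3 - <<'E'
from h import *
o=st()
c=pickle.load(open('scene1.pkl','rb'));cv2.imwrite('pics/crop2.png',cv2.resize(c['pixels'][180:320,250:410,::-1],None,fx=4,fy=4,interpolation=2))
E
```

```text
t 7.02 p [561.5  12.1 114.2] yaw 88.3 z [-0.005 -0.    -1.   ] F [-0.  -0.3 -4.1] g 0.222 q [-0.46  0.49  0.42  1.96 -0.28  0.75  1.67]
scene plane slope deg [-0.34360491 -0.03039982] z 0.08880956896716032 at [ 0.56919097 -0.00662834  0.08880851]
panel [('outer', array([558.7,  12.7]), array([181.9, 133.9]), 88.05)]
lidall [('outer', array([561.5,  10.5]), array([226.1, 175.8]), 88.33)]
top plane slope deg [-0.24118152  1.00066944] z 0.09007314050584822 at [ 0.55308078 -0.05261271  0.09005857]
panel [('outer', array([561.3, -54.4]), array([ 54.7, 136.2]), 86.15)]
lidall [('outer', array([558.4, -61.5]), array([ 75.6, 168.8]), 87.79)]
t 7.12 p [562.8  11.6 116.2] yaw 88.3 z [-0.002 -0.    -1.   ] F [-0.6 -0.6 -3.5] g 0.219 q [-0.46  0.49  0.42  1.96 -0.28  0.75  1.67]
```

View pics/crop2.png

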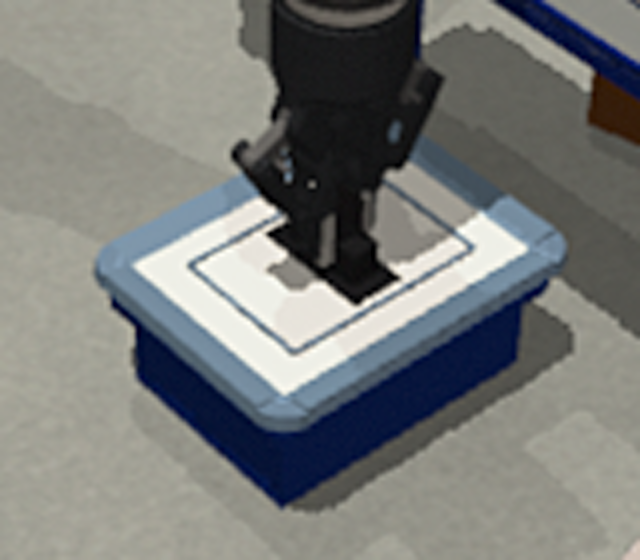

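Call:
send_rows:
  commands:
    - {"translation":[-0.0005,0,0.002],"rot":[0,0,0],"grip":0.01}
    - {"translation":[0,0,0.002],"rot":[0,0,0],"grip":0.01}
    - {"translation":[0,0,0.002],"rot":[0,0,0],"grip":0.01}
    - {"translation":[0,0,0.002],"rot":[0,0,0],"grip":0.01}
    - {"translation":[0,0,0.001],"rot":[0,0,0],"grip":0.01}

```text
t: 7.53
eef_pos: [0.5631, 0.0112, 0.1077]
tool_rot: [-0.0, 0.718, 0.696, -0.0]
contact_force: [0.7, -0.2, -3.7]
gripper_width: 0.22
```

Call:
send_rows:
  commands:
    - {"translation":[0,0,0.0015],"rot":[0,0,0],"grip":0.01}
    - {"translation":[0,0,0.0015],"rot":[0,0,0],"grip":0.01}
    - {"translation":[0,0,0.001],"rot":[0,0,0],"grip":0.01}
    - {"translation":[0,0,0.001],"rot":[0,0,0],"grip":0.01}
    - {"translation":[0,0,0],"rot":[0,0,0],"grip":0.01}

```text
t: 7.95
eef_pos: [0.563, 0.0112, 0.1026]
tool_rot: [-0.0, 0.718, 0.696, -0.0]
contact_force: [0.1, 0.1, -3.3]
gripper_width: 0.216
```

Plug is in the mouth with no extra force; I'll lower the rest of the way.

Call:
send_rows:
  commands:
    - {"translation":[0,0,0.001],"rot":[0,0,0],"grip":0.01}
    - {"translation":[0,0,0.001],"rot":[0,0,0],"grip":0.01}
    - {"translation":[0,0,0.001],"rot":[0,0,0],"grip":0.01}
    - {"translation":[0,0,0.0005],"rot":[0,0,0],"grip":0.01}
    - {"translation":[0,0,0],"rot":[0,0,0],"grip":0.01}

```text
t: 8.37
eef_pos: [0.5631, 0.0112, 0.0993]
tool_rot: [-0.0, 0.718, 0.696, -0.0]
contact_force: [-0.1, -0.3, -3.0]
gripper_width: 0.219
```

```bash
python3 look.py d
```

```text
t 8.37 p [563.1  11.2  99.3] yaw 88.3 z [-0.  0. -1.] F [-0.1 -0.3 -3. ] g 0.219 q [-0.44  0.51  0.41  1.97 -0.3   0.72  1.68]
scene plane slope deg [-0.0694304  -0.01777195] z 0.07398719030551129 at [ 0.57111587 -0.00807374  0.07398711]
panel [('outer', array([560.4,  11.8]), array([182.2, 133.5]), 88.59)]
lidall [('outer', array([563.8,  10.1]), array([227. , 176.1]), 87.49)]
top plane slope deg [0.29376539 0.98920228] z 0.07413790238515644 at [ 0.55360014 -0.05088796  0.07412796]
panel [('outer', array([560.9, -53. ]), array([ 56. , 133.8]), 87.68)]
lidall [('outer', array([558.2, -66.1]), array([ 76.3, 172.3]), 83.3)]
```

Call:
send_rows:
  commands:
    - {"translation":[0,0,0.001],"rot":[0,0,0],"grip":0.01}
    - {"translation":[0,0,0.0005],"rot":[0,0,0],"grip":0.01}
    - {"translation":[0,0,0],"rot":[0,0,0],"grip":0.01}
    - {"translation":[0,0,0],"rot":[0,0,0],"grip":0.03}
    - {"translation":[0,0,0],"rot":[0,0,0],"grip":0.05}

```text
t: 8.88
eef_pos: [0.5638, 0.0112, 0.0983]
tool_rot: [0.0, 0.718, 0.696, 0.001]
contact_force: [0.4, 0.1, 0.4]
gripper_width: 0.479
```

Call:
send_rows:
  commands:
    - {"translation":[0,0,-0.001],"rot":[0,0,0],"grip":0.06}
    - {"translation":[0,0,-0.01],"rot":[0,0,0],"grip":0.06}
    - {"translation":[0,0,-0.025],"rot":[0,0,0],"grip":0.06}
    - {"translation":[0,0,-0.03],"rot":[0,0,0],"grip":0.0}
    - {"translation":[0,0,0],"rot":[0,0,0],"grip":0.0}

```text
t: 9.3
eef_pos: [0.5665, 0.0108, 0.1693]
tool_rot: [0.002, 0.718, 0.696, 0.003]
contact_force: [1.0, -0.3, 0.8]
gripper_width: 0.433
```

```bash
python3 look.py e
```

```text
t 9.3 p [566.5  10.8 169.3] yaw 88.2 z [ 0.008  0.001 -1.   ] F [ 1.  -0.3  0.8] g 0.433 q [-0.49  0.41  0.46  1.92 -0.24  0.85  1.63]
scene plane slope deg [ 0.06308165 -0.02499506] z 0.07389841282522368 at [0.56521113 0.00247967 0.07389654]
panel [('outer', array([560.9,  12. ]), array([182.6, 133.4]), 88.33), ('hole', array([555.4,  38.2]), array([92.1, 91.3]), 88.77)]
lidall [('outer', array([564.7,  10.1]), array([225.4, 176.8]), 88.34), ('hole', array([557.7,  28.4]), array([74.8, 91.7]), 86.46)]
top plane slope deg [-0.13269712 -0.38719368] z 0.07368130610704254 at [ 0.55095751 -0.06090332  0.07368151]
panel [('outer', array([560.7, -58.7]), array([ 44.6, 132.5]), 87.53)]
lidall [('outer', array([559.1, -70.3]), array([ 64. , 169.3]), 85.37)]
```

View pics/scene_e.png

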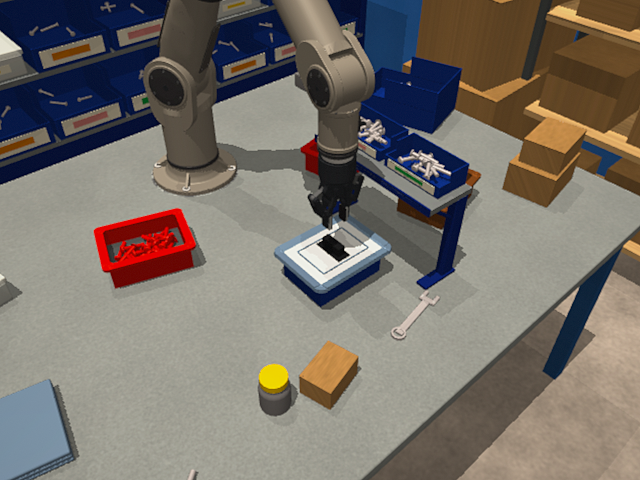

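The lid is on: panel top at z 0.074, slope under 0.1°, centred at (561, 11.5). Next I'll work out the press points.

```bash
cat >> h.py <<'E'
C=np.array([.5610,.0115]);YAW=np.radians(-1.8)
def wl(x,y): return C+np.array([np.cos(YAW)*x-np.sin(YAW)*y,np.sin(YAW)*x+np.cos(YAW)*y])/1000
PP=dict(xp=(79,0),xn=(-79,0),yp=(0,104),yn=(0,-104),pp=(76,101),np_=(-76,101),nn=(-76,-101),pn=(76,-101))
E
python3 - <<'E'
from h import *
import station;print(station.nose_length)
for k,v in PP.items(): print(k,np.round(wl(*v),4))
o=st();plan(o,[*wl(*PP['yn']),.112],target(88.2))
E
```

```text
0.017
xp [0.64  0.009]
xn [0.482 0.014]
yp [0.5643 0.1154]
yn [ 0.5577 -0.0924]
pp [0.6401 0.1101]
np_ [0.4882 0.1148]
nn [ 0.4819 -0.0871]
pn [ 0.6338 -0.0918]
t 9.4 p [564.2  11.3 165.6] yaw 88.3 z [ 0.003  0.001 -1.   ] F [-0.2  0.5 -0.3] g 0.254 q [-0.49  0.42  0.45  1.93 -0.24  0.85  1.64]
dw [  -6.5 -103.7  -53.6] tool shift mm [-103.9   -3.5   53.4] rotvec deg [ 0.18 -0.05  0.06]
```

Call:
send_rows:
  commands:
    - {"translation":[-0.035,-0.001,0],"rot":[0,0,0],"grip":0}
    - {"translation":[-0.035,-0.001,0.01],"rot":[0,0,0],"grip":0}
    - {"translation":[-0.034,-0.0015,0.02],"rot":[0,0,0],"grip":0}
    - {"translation":[0,0,0.02],"rot":[0,0,0],"grip":0}
    - {"translation":[0,0,0],"rot":[0,0,0],"grip":0}

```text
t: 9.82
eef_pos: [0.553, -0.0948, 0.1101]
tool_rot: [-0.002, 0.719, 0.695, -0.003]
contact_force: [0.1, 1.6, -0.8]
gripper_width: -0.0
```

Call:
send_rows:
  commands:
    - {"translation":[0,0,0.006],"rot":[0,0,0],"grip":0}
    - {"translation":[0,0,0.006],"rot":[0,0,0],"grip":0}
    - {"translation":[0,0,0.006],"rot":[0,0,0],"grip":0}
    - {"translation":[0,0,0.004],"rot":[0,0,0],"grip":0}
    - {"translation":[0,0,0.001],"rot":[0,0,0],"grip":0}

```text
t: 10.23
eef_pos: [0.5572, -0.0923, 0.0912]
tool_rot: [0.0, 0.717, 0.697, 0.0]
contact_force: [-1.9, -0.5, 8.1]
gripper_width: 0.002
```

```bash
python3 -c "
from h import *
o=st()"
```

```text
t 10.23 p [557.2 -92.3  91.2] yaw 88.3 z [ 0.001 -0.    -1.   ] F [-1.9 -0.5  8.1] g 0.002 q [-0.26  0.53  0.41  1.97 -0.32  0.7   1.89]
```

Call:
send_rows:
  commands:
    - {"translation":[0,0,0.001],"rot":[0,0,0],"grip":0}
    - {"translation":[0,0,0.001],"rot":[0,0,0],"grip":0}
    - {"translation":[0,0,0.0005],"rot":[0,0,0],"grip":0}
    - {"translation":[0,0,0],"rot":[0,0,0],"grip":0}
    - {"translation":[0,0,0],"rot":[0,0,0],"grip":0}

```text
t: 10.65
eef_pos: [0.5573, -0.0924, 0.091]
tool_rot: [0.0, 0.717, 0.697, 0.001]
contact_force: [-8.6, 0.2, 25.4]
gripper_width: -0.002
```

Call:
send_rows:
  commands:
    - {"translation":[0,0,-0.018],"rot":[0,0,0],"grip":0}
    - {"translation":[0.001,0.036,0],"rot":[0,0,0],"grip":0}
    - {"translation":[0.002,0.04,0],"rot":[0,0,0],"grip":0}
    - {"translation":[0,0,0.006],"rot":[0,0,0],"grip":0}
    - {"translation":[0,0,0.006],"rot":[0,0,0],"grip":0}

```text
t: 11.07
eef_pos: [0.6352, -0.0904, 0.0945]
tool_rot: [0.001, 0.717, 0.697, 0.001]
contact_force: [1.6, 0.9, 6.3]
gripper_width: 0.005
```

Call:
send_rows:
  commands:
    - {"translation":[0,0,0.003],"rot":[0,0,0],"grip":0}
    - {"translation":[0,0,0.0015],"rot":[0,0,0],"grip":0}
    - {"translation":[0,0,0.001],"rot":[0,0,0],"grip":0}
    - {"translation":[0,0,0.0005],"rot":[0,0,0],"grip":0}
    - {"translation":[0,0,0],"rot":[0,0,0],"grip":0}

```text
t: 11.48
eef_pos: [0.6345, -0.0912, 0.0909]
tool_rot: [0.001, 0.718, 0.696, 0.002]
contact_force: [1.5, 1.9, 15.2]
gripper_width: -0.002
```

Call:
send_rows:
  commands:
    - {"translation":[0,0,0.001],"rot":[0,0,0],"grip":0}
    - {"translation":[0,0,0],"rot":[0,0,0],"grip":0}
    - {"translation":[0,0,-0.018],"rot":[0,0,0],"grip":0}
    - {"translation":[0,-0.036,0],"rot":[0,0,0],"grip":0}
    - {"translation":[0,-0.036,0],"rot":[0,0,0],"grip":0}

```text
t: 11.9
eef_pos: [0.5602, -0.0894, 0.1058]
tool_rot: [0.001, 0.717, 0.697, 0.001]
contact_force: [-0.9, 0.7, -0.4]
gripper_width: 0.002
```

Call:
send_rows:
  commands:
    - {"translation":[0,-0.04,0],"rot":[0,0,0],"grip":0}
    - {"translation":[0,-0.04,0],"rot":[0,0,0],"grip":0}
    - {"translation":[0,0,0.004],"rot":[0,0,0],"grip":0}
    - {"translation":[0,0,0.006],"rot":[0,0,0],"grip":0}
    - {"translation":[0,0,0.002],"rot":[0,0,0],"grip":0}

```text
t: 12.32
eef_pos: [0.4786, -0.0873, 0.0928]
tool_rot: [-0.001, 0.718, 0.696, -0.001]
contact_force: [-5.0, -0.4, 8.0]
gripper_width: 0.001
```

```bash
python3 -c "
from h import *
o=st();plan(o,[*wl(*PP['nn']),.091],target(88.2))"
```

```text
t 12.32 p [478.6 -87.3  92.8] yaw 88.3 z [-0.003  0.001 -1.   ] F [-5.  -0.4  8. ] g 0.001 q [-0.3   0.42  0.43  2.15 -0.3   0.63  1.88]
dw [ 3.3  0.2 -1.8] tool shift mm [0.3 3.3 1.8] rotvec deg [-0.19 -0.03  0.07]
```

Call:
send_rows:
  commands:
    - {"translation":[0,0.001,0.002],"rot":[0,0,0],"grip":0}
    - {"translation":[0,0,0.002],"rot":[0,0,0],"grip":0}
    - {"translation":[0,0,0.001],"rot":[0,0,0],"grip":0}
    - {"translation":[0,0,0],"rot":[0,0,0],"grip":0}
    - {"translation":[0,0,0],"rot":[0,0,0],"grip":0}

```text
t: 12.73
eef_pos: [0.4802, -0.0875, 0.0902]
tool_rot: [-0.002, 0.718, 0.696, -0.001]
contact_force: [-18.3, 1.2, 43.6]
gripper_width: -0.006
```

Call:
send_rows:
  commands:
    - {"translation":[0,0,-0.02],"rot":[0,0,0],"grip":0}
    - {"translation":[0.034,-0.001,0],"rot":[0,0,0],"grip":0}
    - {"translation":[0.034,-0.001,0],"rot":[0,0,0],"grip":0}
    - {"translation":[0.033,0,0],"rot":[0,0,0],"grip":0}
    - {"translation":[0,0,0.004],"rot":[0,0,0],"grip":0}

```text
t: 13.15
eef_pos: [0.4844, 0.0213, 0.1044]
tool_rot: [-0.001, 0.714, 0.7, 0.002]
contact_force: [0.3, 0.5, -0.4]
gripper_width: -0.003
```

Call:
send_rows:
  commands:
    - {"translation":[0,0,0.006],"rot":[0,0,0],"grip":0}
    - {"translation":[0,0,0.004],"rot":[0,0,0],"grip":0}
    - {"translation":[0,0,0.002],"rot":[0,0,0],"grip":0}
    - {"translation":[0,0,0.001],"rot":[0,0,0],"grip":0}
    - {"translation":[0,0,0],"rot":[0,0,0],"grip":0}

```text
t: 13.57
eef_pos: [0.4829, 0.0131, 0.0912]
tool_rot: [-0.0, 0.718, 0.696, 0.0]
contact_force: [-1.4, 2.2, 3.6]
gripper_width: 0.001
```

```bash
python3 -c "
from h import *
o=st();plan(o,[*wl(*PP['xn']),.091],target(88.2))"
```

```text
t 13.57 p [482.9  13.1  91.2] yaw 88.2 z [-0.001  0.001 -1.   ] F [-1.4  2.2  3.6] g 0.001 q [-0.5   0.42  0.42  2.16 -0.29  0.62  1.67]
dw [-0.9  0.9 -0.2] tool shift mm [ 0.9 -0.9  0.2] rotvec deg [-0.04 -0.04 -0.03]
```

Call:
send_rows:
  commands:
    - {"translation":[0,-0.001,0.001],"rot":[0,0,0],"grip":0}
    - {"translation":[0,0,0.001],"rot":[0,0,0],"grip":0}
    - {"translation":[0,0,0.001],"rot":[0,0,0],"grip":0}
    - {"translation":[0,0,0],"rot":[0,0,0],"grip":0}
    - {"translation":[0,0,0],"rot":[0,0,0],"grip":0}

```text
t: 13.98
eef_pos: [0.483, 0.013, 0.0909]
tool_rot: [-0.001, 0.719, 0.695, 0.001]
contact_force: [-9.5, 3.0, 40.4]
gripper_width: -0.0
```

Call:
send_rows:
  commands:
    - {"translation":[0,0,-0.025],"rot":[0,0,0],"grip":0}
    - {"translation":[0,0.02,-0.025],"rot":[0,0,0],"grip":0}
    - {"translation":[0,0.035,0],"rot":[0,0,0],"grip":0}
    - {"translation":[0,0.035,0],"rot":[0,0,0],"grip":0}
    - {"translation":[0,0.035,0],"rot":[0,0,0],"grip":0}

```text
t: 14.4
eef_pos: [0.6082, 0.0079, 0.1385]
tool_rot: [0.0, 0.719, 0.695, 0.0]
contact_force: [0.7, 0.6, 0.3]
gripper_width: 0.001
```

Call:
send_rows:
  commands:
    - {"translation":[0,0.032,0.005],"rot":[0,0,0],"grip":0}
    - {"translation":[0,0,0.012],"rot":[0,0,0],"grip":0}
    - {"translation":[0,0,0.012],"rot":[0,0,0],"grip":0}
    - {"translation":[0,0,0.01],"rot":[0,0,0],"grip":0}
    - {"translation":[0,0,0.005],"rot":[0,0,0],"grip":0}

```text
t: 14.82
eef_pos: [0.6374, 0.0073, 0.0927]
tool_rot: [-0.0, 0.718, 0.696, -0.001]
contact_force: [-1.0, -1.1, 7.6]
gripper_width: 0.004
```

```bash
python3 -c "
from h import *
o=st();plan(o,[*wl(*PP['xp']),.091],target(88.2))"
```

```text
t 14.82 p [637.4   7.3  92.7] yaw 88.2 z [-0.002 -0.001 -1.   ] F [-1.  -1.1  7.6] g 0.004 q [-0.41  0.63  0.41  1.79 -0.33  0.8   1.71]
dw [ 2.6  1.7 -1.7] tool shift mm [1.8 2.5 1.7] rotvec deg [-0.1   0.06 -0.04]
```

Call:
send_rows:
  commands:
    - {"translation":[0.001,0.001,0.002],"rot":[0,0,0],"grip":0}
    - {"translation":[0,0,0.002],"rot":[0,0,0],"grip":0}
    - {"translation":[0,0,0.001],"rot":[0,0,0],"grip":0}
    - {"translation":[0,0,0],"rot":[0,0,0],"grip":0}
    - {"translation":[0,0,0],"rot":[0,0,0],"grip":0}

```text
t: 15.23
eef_pos: [0.6381, 0.0077, 0.0911]
tool_rot: [-0.0, 0.718, 0.696, -0.001]
contact_force: [-7.2, -3.4, 17.2]
gripper_width: 0.001
```

Call:
send_rows:
  commands:
    - {"translation":[0,0,0.001],"rot":[0,0,0],"grip":0}
    - {"translation":[0,0,0],"rot":[0,0,0],"grip":0}
    - {"translation":[-0.02,-0.01,-0.035],"rot":[0,0,0],"grip":0}
    - {"translation":[-0.02,-0.02,-0.035],"rot":[0,0,0],"grip":0}
    - {"translation":[-0.02,-0.02,0],"rot":[0,0,0],"grip":0}

```text
t: 15.65
eef_pos: [0.5914, -0.0483, 0.1608]
tool_rot: [0.003, 0.718, 0.696, 0.003]
contact_force: [2.0, -1.6, 0.6]
gripper_width: 0.0
```

Call:
send_rows:
  commands:
    - {"translation":[0,0,0],"rot":[0,6,0],"grip":0}
    - {"translation":[0,0,0],"rot":[0,6,0],"grip":0}
    - {"translation":[0,0,0],"rot":[0,6,0],"grip":0}
    - {"translation":[0,0,0],"rot":[0,6,0],"grip":0}
    - {"translation":[0,0,0],"rot":[0,6,0],"grip":0}

```text
t: 16.07
eef_pos: [0.5886, -0.0474, 0.1565]
tool_rot: [-0.181, 0.693, 0.672, 0.188]
contact_force: [-0.8, 0.7, -1.5]
gripper_width: -0.002
```

Call:
send_rows:
  commands:
    - {"translation":[0,0,0],"rot":[0,6,0],"grip":0}
    - {"translation":[0,0,0],"rot":[0,4,0],"grip":0}
    - {"translation":[0,0,0],"rot":[0,0,0],"grip":0}
    - {"translation":[0,0,0],"rot":[0,0,0],"grip":0}
    - {"translation":[0,0,0],"rot":[0,0,0],"grip":0}

```text
t: 16.48
eef_pos: [0.589, -0.0461, 0.1558]
tool_rot: [-0.238, 0.674, 0.655, 0.245]
contact_force: [-0.4, 1.6, -0.4]
gripper_width: -0.004
```

Run:
```python
from h import *
from station import *
c=read_camera('scene');cv2.imwrite('pics/s5.png',c['pixels'][:,:,::-1])
c=read_camera('top');cv2.imwrite('pics/t5.png',c['pixels'][:,:,::-1])
o=st()
```

```text
t 16.58 p [589.4 -45.4 156.4] yaw 88.4 z [ 0.018  0.642 -0.767] F [-0.2 -0.1  0.2] g -0.003 q [ 0.17  0.6   0.17  1.79 -0.84  1.17  2.38]
```

View pics/s5.png

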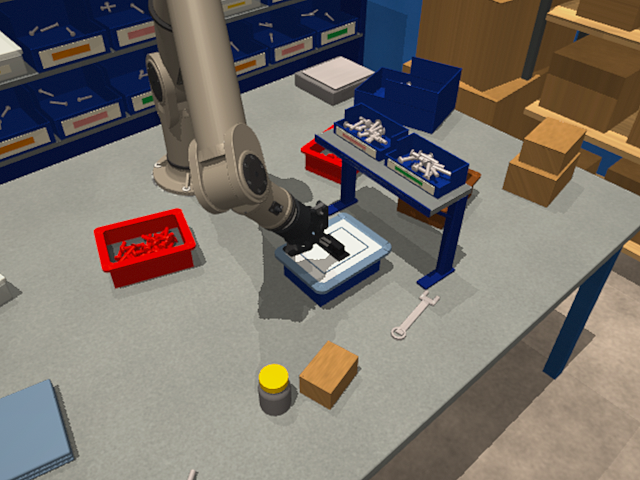

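View pics/t5.png

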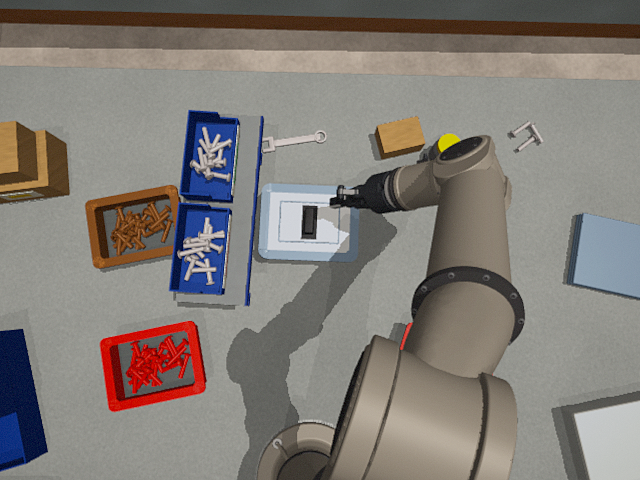

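Run:
```python
from h import *
from station import *
c=read_camera('scene');c2=read_camera('top');o=st()
pickle.dump(c2,open('top2.pkl','wb'));pickle.dump(c,open('scene2.pkl','wb'))
R0=toR(o['tool_rot'])
for cc in(c,c2):
    W=cloud(cc).reshape(-1,3);T=R0.inv().apply(np.nan_to_num(W)-o['eef_pos'])*1000
    m=(abs(T[:,0])<60)&(abs(T[:,1])<40)&(T[:,2]<22)&(T[:,2]>-60)&(W[:,2]>.105)
    for a in range(-60,22,8):
        k=m&(T[:,2]>=a)&(T[:,2]<a+8)
        if k.sum()>3: print(a,k.sum(),'x',np.round(np.percentile(T[k,0],[3,97]),1),'y',np.round(np.percentile(T[k,1],[3,97]),1))
    print()
plan(o,[.5643,.105,.112],target(88.2,40))
# lid from top
W=cloud(c2);hsv=cv2.cvtColor(c2['pixels'],cv2.COLOR_RGB2HSV).astype(int)
x,y,z=W[...,0],W[...,1],W[...,2]
w=(x>.4)&(x<.7)&(y>-.15)&(y<.15)&(z>.06)&(z<.09)
P=W[w];d=P[:,:2]-C;a=YAW;l=np.stack([d[:,0]*np.cos(a)+d[:,1]*np.sin(a),-d[:,0]*np.sin(a)+d[:,1]*np.cos(a)],1)*1000
print('x',np.percentile(l[:,0],[.5,99.5]),'y',np.percentile(l[:,1],[.5,99.5]))
```

```text
t 16.68 p [589.6 -45.6 156.4] yaw 88.4 z [ 0.019  0.642 -0.766] F [ 0.1  0.3 -0.5] g 0.001 q [ 0.17  0.6   0.17  1.79 -0.84  1.17  2.38]
-60 119 x [-48.6  47.9] y [-5. 19.]
-52 75 x [-38.6  41.9] y [-7.9 17.3]
-44 134 x [-35.4  32.9] y [-8.1 14.1]
-36 86 x [-30.9  30.3] y [-7.5 14.5]
-28 38 x [-19.8  15.9] y [-5.4 14.3]
-20 29 x [-8.1 12.3] y [-5.3 13.4]
-12 34 x [-11.9  13.1] y [ 5.9 13. ]
-4 26 x [-12.2  12.3] y [ 5.7 12.6]
4 20 x [-12.  13.] y [ 1.3 13.3]
12 10 x [-6.  11.6] y [ 4.8 10.6]

-60 41 x [-14.1  49.6] y [-17.2  15.9]
-52 52 x [-39.5  46.1] y [-16.6   9.1]
-44 21 x [-35.9  34.4] y [-13.5  -4.2]
-36 26 x [-24.3  31.4] y [-13.6  -2.5]
-28 12 x [-12.4  13.3] y [-12.7   6.9]
-20 5 x [-5.7  6.2] y [-11.   -9.1]
-12 29 x [-4.9 14.3] y [-11.    5.6]
-4 34 x [ 0.9 15.1] y [-11.    9.9]
4 25 x [-4.7 13.3] y [-11.1  10.4]

dw [-25.3 150.6 -44.4] tool shift mm [ 86.4 -29.5 130.3] rotvec deg [-0.1   0.04  0.19]
x [-84.58648738  84.12596006] y [-108.26627676  109.20987464]
```

```bash
cat >> h.py <<'E'
TT=target(88.2,40)
def w2t(d): return np.round(TT.inv().apply(np.array(d)*1000.),1)
E
python3 - <<'E'
from h import *
o=st()
A=np.r_[wl(76,30),.118];B=np.r_[wl(76,99.5),.112]
print(w2t(A-o['eef_pos']),w2t(B-A),'down1',w2t([0,0,-.001]),'down10',w2t([0,0,-.01]),B)
print('lid x',w2t(np.r_[wl(-76,3)-wl(0,0),0]))
E
```

```text
t 16.68 p [589.6 -45.6 156.4] yaw 88.4 z [ 0.019  0.642 -0.766] F [ 0.1  0.3 -0.5] g 0.001 q [ 0.17  0.6   0.17  1.79 -0.84  1.17  2.38]
[41.4 45.7 84.8] [49.4  0.  49.3] down1 [-0.6  0.   0.8] down10 [-6.4  0.   7.7] [0.64008787 0.10856369 0.112     ]
lid x [  2.3 -76.    1.9]
```

Call:
send_rows:
  commands:
    - {"translation":[0.0083,0.0092,0.017],"rot":[0,0,0],"grip":0}
    - {"translation":[0.0083,0.0092,0.017],"rot":[0,0,0],"grip":0}
    - {"translation":[0.0083,0.0092,0.017],"rot":[0,0,0],"grip":0}
    - {"translation":[0.0083,0.0092,0.017],"rot":[0,0,0],"grip":0}
    - {"translation":[0.0083,0.0092,0.017],"rot":[0,0,0],"grip":0}

```text
t: 17.1
eef_pos: [0.6387, 0.0411, 0.1162]
tool_rot: [-0.239, 0.674, 0.655, 0.245]
contact_force: [0.4, 0.2, -0.0]
gripper_width: 0.003
```

Call:
send_rows:
  commands:
    - {"translation":[0.0124,0,0.0123],"rot":[0,0,0],"grip":0}
    - {"translation":[0.0124,0,0.0123],"rot":[0,0,0],"grip":0}
    - {"translation":[0.0124,0,0.0123],"rot":[0,0,0],"grip":0}
    - {"translation":[0.0124,0,0.0123],"rot":[0,0,0],"grip":0}
    - {"translation":[0,0,0],"rot":[0,0,0],"grip":0}

```text
t: 17.52
eef_pos: [0.6389, 0.1134, 0.112]
tool_rot: [-0.24, 0.672, 0.656, 0.246]
contact_force: [0.8, 0.5, 0.2]
gripper_width: 0.001
```

Run:
```python
from h import *
from station import *
c=read_camera('scene');cv2.imwrite('pics/s6.png',cv2.resize(c['pixels'][130:330,230:480,::-1],None,fx=3,fy=3))
o=st();plan(o,[*wl(76,99.5),.095],TT)
```

```text
t 17.57 p [639.2 110.9 111.9] yaw 88.5 z [ 0.017  0.644 -0.765] F [0.3 0.1 0.5] g 0.002 q [-0.02  0.67  0.08  1.78 -0.96  0.98  2.27]
dw [  0.9  -2.3 -16.9] tool shift mm [-12.7   0.9  11.4] rotvec deg [-0.21 -0.1   0.21]
```

View pics/s6.png

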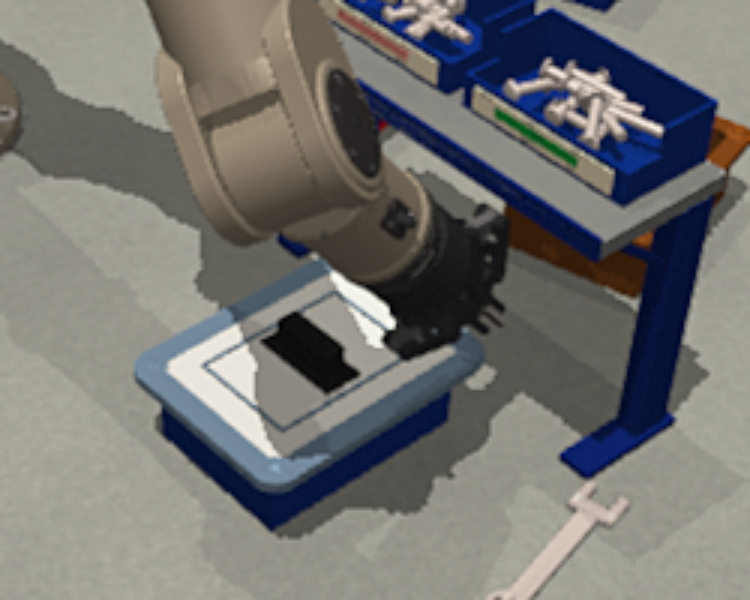

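Run:
```python
from h import *
from station import *
o=st();R0=toR(o['tool_rot'])
for n in('scene','top'):
    c=read_camera(n);W=np.nan_to_num(cloud(c));x,y,z=W[...,0],W[...,1],W[...,2]
    c0=pickle.load(open(n+'.pkl','rb'));ch=(abs(c['depth']-c0['depth'])>.012)&(c['depth']>0)
    m=ch&(y>0.0)&(z>.17)&(z<.4)&(x>.3)&(x<.8)
    for lo in np.arange(.17,.4,.03):
        k=m&(z>=lo)&(z<lo+.03)
        if k.sum()>5: print(n,round(lo,2),k.sum(),'max y',np.percentile(y[k],98).round(3),'x',np.percentile(x[k],[2,98]).round(3))
```

```text
t 17.57 p [639.2 110.9 111.9] yaw 88.5 z [ 0.017  0.644 -0.765] F [0.3 0.1 0.5] g 0.002 q [-0.02  0.67  0.08  1.78 -0.96  0.98  2.27]
scene 0.17 339 max y 1.476 x [0.314 0.673]
scene 0.2 424 max y 1.472 x [0.312 0.676]
scene 0.23 231 max y 1.473 x [0.347 0.699]
scene 0.26 135 max y 1.466 x [0.423 0.673]
top 0.17 125 max y 0.11 x [0.601 0.649]
top 0.2 436 max y 0.107 x [0.6   0.662]
top 0.23 551 max y 0.191 x [0.442 0.666]
top 0.26 409 max y 0.2 x [0.601 0.667]
top 0.29 59 max y 0.007 x [0.622 0.652]
```

Call:
send_rows:
  commands:
    - {"translation":[-0.0032,0,0.0038],"rot":[0,0,0],"grip":0}
    - {"translation":[-0.0032,0,0.0038],"rot":[0,0,0],"grip":0}
    - {"translation":[-0.0026,0,0.0031],"rot":[0,0,0],"grip":0}
    - {"translation":[0,0,0],"rot":[0,0,0],"grip":0}
    - {"translation":[0,0,0],"rot":[0,0,0],"grip":0}

```text
t: 18.08
eef_pos: [0.6398, 0.107, 0.0969]
tool_rot: [-0.239, 0.675, 0.654, 0.245]
contact_force: [0.3, -0.4, -0.2]
gripper_width: 0.0
```

Call:
send_rows:
  commands:
    - {"translation":[-0.0006,0,0.0008],"rot":[0,0,0],"grip":0}
    - {"translation":[-0.0006,0,0.0008],"rot":[0,0,0],"grip":0}
    - {"translation":[-0.0006,0,0.0008],"rot":[0,0,0],"grip":0}
    - {"translation":[0,0,0],"rot":[0,0,0],"grip":0}
    - {"translation":[0,0,0],"rot":[0,0,0],"grip":0}

```text
t: 18.5
eef_pos: [0.6402, 0.1076, 0.0947]
tool_rot: [-0.238, 0.674, 0.654, 0.246]
contact_force: [-0.9, -0.0, 1.5]
gripper_width: -0.0
```

Call:
send_rows:
  commands:
    - {"translation":[-0.0021,0,-0.0005],"rot":[0,0,0],"grip":0}
    - {"translation":[-0.0006,0,0.0008],"rot":[0,0,0],"grip":0}
    - {"translation":[-0.0006,0,0.0008],"rot":[0,0,0],"grip":0}
    - {"translation":[-0.0006,0,0.0008],"rot":[0,0,0],"grip":0}
    - {"translation":[0,0,0],"rot":[0,0,0],"grip":0}

```text
t: 18.92
eef_pos: [0.6406, 0.1071, 0.0917]
tool_rot: [-0.239, 0.674, 0.654, 0.247]
contact_force: [-0.1, 2.2, 5.2]
gripper_width: -0.007
```

Call:
send_rows:
  commands:
    - {"translation":[-0.0006,0,0.0008],"rot":[0,0,0],"grip":0}
    - {"translation":[-0.0006,0,0.0008],"rot":[0,0,0],"grip":0}
    - {"translation":[0,0,0],"rot":[0,0,0],"grip":0}
    - {"translation":[0,0,0],"rot":[0,0,0],"grip":0}
    - {"translation":[0,0,0],"rot":[0,0,0],"grip":0}

```text
t: 19.33
eef_pos: [0.6408, 0.1073, 0.0904]
tool_rot: [-0.239, 0.674, 0.654, 0.247]
contact_force: [-0.9, 2.3, 8.9]
gripper_width: 0.003
```

Call:
send_rows:
  commands:
    - {"translation":[-0.0006,0,0.0008],"rot":[0,0,0],"grip":0}
    - {"translation":[-0.0006,0,0.0008],"rot":[0,0,0],"grip":0}
    - {"translation":[-0.0006,0,0.0008],"rot":[0,0,0],"grip":0}
    - {"translation":[0,0,0],"rot":[0,0,0],"grip":0}
    - {"translation":[0,0,0],"rot":[0,0,0],"grip":0}

```text
t: 19.75
eef_pos: [0.6411, 0.1074, 0.0894]
tool_rot: [-0.239, 0.673, 0.654, 0.248]
contact_force: [-3.9, -2.3, 20.3]
gripper_width: -0.004
```

```bash
python3 -c "
from h import *
o=st()"
```

```text
t 19.75 p [641.1 107.4  89.4] yaw 88.5 z [ 0.021  0.647 -0.763] F [-3.9 -2.3 20.3] g -0.004 q [-0.    0.7   0.07  1.79 -0.98  0.96  2.31]
```

Call:
send_rows:
  commands:
    - {"translation":[-0.0006,0,0.0008],"rot":[0,0,0],"grip":0}
    - {"translation":[-0.0006,0,0.0008],"rot":[0,0,0],"grip":0}
    - {"translation":[0,0,0],"rot":[0,0,0],"grip":0}
    - {"translation":[0,0,0],"rot":[0,0,0],"grip":0}
    - {"translation":[0,0,0],"rot":[0,0,0],"grip":0}

```text
t: 20.17
eef_pos: [0.6412, 0.1075, 0.089]
tool_rot: [-0.24, 0.673, 0.654, 0.249]
contact_force: [-7.9, -4.6, 29.3]
gripper_width: 0.002
```

Call:
send_rows:
  commands:
    - {"translation":[0.0065,0,-0.0077],"rot":[0,0,0],"grip":0}
    - {"translation":[0.0065,0,-0.0077],"rot":[0,0,0],"grip":0}
    - {"translation":[0.0005,-0.038,0.0005],"rot":[0,0,0],"grip":0}
    - {"translation":[0.0005,-0.038,0.0005],"rot":[0,0,0],"grip":0}
    - {"translation":[0,0,0],"rot":[0,0,0],"grip":0}

```text
t: 20.58
eef_pos: [0.5547, 0.11, 0.1017]
tool_rot: [-0.242, 0.675, 0.654, 0.242]
contact_force: [-1.8, 1.4, -0.5]
gripper_width: 0.001
```

Call:
send_rows:
  commands:
    - {"translation":[-0.0019,0,0.0023],"rot":[0,0,0],"grip":0}
    - {"translation":[0,0,0],"rot":[0,0,0],"grip":0}
    - {"translation":[0,0,0],"rot":[0,0,0],"grip":0}
    - {"translation":[0,0,0],"rot":[0,0,0],"grip":0}
    - {"translation":[0,0,0],"rot":[0,0,0],"grip":0}

```text
t: 21.0
eef_pos: [0.565, 0.11, 0.1005]
tool_rot: [-0.238, 0.674, 0.654, 0.246]
contact_force: [0.2, 0.6, 0.4]
gripper_width: 0.002
```

```bash
python3 -c "
from h import *
o=st();plan(o,[.564,.108,.089],TT)"
```

```text
t 21.0 p [565.  110.  100.5] yaw 88.3 z [ 0.02   0.642 -0.766] F [0.2 0.6 0.4] g 0.002 q [ 0.01  0.6   0.05  1.97 -1.01  0.9   2.38]
dw [ -1.   -2.  -11.5] tool shift mm [-8.9 -1.   7.5] rotvec deg [-0.02  0.01  0.07]
```

Call:
send_rows:
  commands:
    - {"translation":[-0.005,-0.001,0.003],"rot":[0,0,0],"grip":0}
    - {"translation":[-0.004,0,0.0045],"rot":[0,0,0],"grip":0}
    - {"translation":[-0.0006,0,0.0008],"rot":[0,0,0],"grip":0}
    - {"translation":[-0.0006,0,0.0008],"rot":[0,0,0],"grip":0}
    - {"translation":[0,0,0],"rot":[0,0,0],"grip":0}

```text
t: 21.42
eef_pos: [0.5642, 0.109, 0.0902]
tool_rot: [-0.24, 0.673, 0.654, 0.248]
contact_force: [-4.7, -4.7, 23.0]
gripper_width: -0.001
```

Call:
send_rows:
  commands:
    - {"translation":[-0.0006,0,0.0008],"rot":[0,0,0],"grip":0}
    - {"translation":[-0.0003,0,0.0004],"rot":[0,0,0],"grip":0}
    - {"translation":[0,0,0],"rot":[0,0,0],"grip":0}
    - {"translation":[0,0,0],"rot":[0,0,0],"grip":0}
    - {"translation":[0,0,0],"rot":[0,0,0],"grip":0}

```text
t: 21.83
eef_pos: [0.5643, 0.1089, 0.0899]
tool_rot: [-0.24, 0.673, 0.654, 0.249]
contact_force: [-8.1, -7.5, 32.6]
gripper_width: -0.0
```

Call:
send_rows:
  commands:
    - {"translation":[0.0065,0,-0.0077],"rot":[0,0,0],"grip":0}
    - {"translation":[0.0045,0,-0.005],"rot":[0,0,0],"grip":0}
    - {"translation":[0,-0.038,0],"rot":[0,0,0],"grip":0}
    - {"translation":[0,-0.038,0],"rot":[0,0,0],"grip":0}
    - {"translation":[0,0,0],"rot":[0,0,0],"grip":0}

```text
t: 22.25
eef_pos: [0.478, 0.1109, 0.1007]
tool_rot: [-0.242, 0.675, 0.654, 0.242]
contact_force: [-1.5, 0.7, 0.3]
gripper_width: -0.002
```

Call:
send_rows:
  commands:
    - {"translation":[0,0,0],"rot":[0,0,0],"grip":0}
    - {"translation":[0,0,0],"rot":[0,0,0],"grip":0}
    - {"translation":[0,0,0],"rot":[0,0,0],"grip":0}
    - {"translation":[0,0,0],"rot":[0,0,0],"grip":0}
    - {"translation":[0,0,0],"rot":[0,0,0],"grip":0}

```text
t: 22.67
eef_pos: [0.4881, 0.1107, 0.1023]
tool_rot: [-0.238, 0.674, 0.654, 0.246]
contact_force: [0.3, 0.8, -0.1]
gripper_width: 0.003
```

```bash
python3 -c "
from h import *
o=st();plan(o,[*wl(-76,97.5),.089],TT)"
```

```text
t 22.67 p [488.1 110.7 102.3] yaw 88.3 z [ 0.02   0.642 -0.766] F [ 0.3  0.8 -0.1] g 0.003 q [ 0.04  0.52  0.02  2.14 -1.06  0.84  2.47]
dw [  0.    0.6 -13.3] tool shift mm [-8.1  0.  10.6] rotvec deg [-0.02  0.01  0.08]
```

Call:
send_rows:
  commands:
    - {"translation":[-0.003,0,0.004],"rot":[0,0,0],"grip":0}
    - {"translation":[-0.003,0,0.004],"rot":[0,0,0],"grip":0}
    - {"translation":[-0.002,0,0.0025],"rot":[0,0,0],"grip":0}
    - {"translation":[-0.0006,0,0.0008],"rot":[0,0,0],"grip":0}
    - {"translation":[-0.0006,0,0.0008],"rot":[0,0,0],"grip":0}

```text
t: 23.08
eef_pos: [0.4877, 0.1119, 0.0892]
tool_rot: [-0.24, 0.674, 0.654, 0.247]
contact_force: [-6.4, -10.0, 30.2]
gripper_width: 0.0
```

Call:
send_rows:
  commands:
    - {"translation":[-0.0006,0,0.0008],"rot":[0,0,0],"grip":0}
    - {"translation":[-0.0003,0,0.0004],"rot":[0,0,0],"grip":0}
    - {"translation":[0,0,0],"rot":[0,0,0],"grip":0}
    - {"translation":[0,0,0],"rot":[0,0,0],"grip":0}
    - {"translation":[0,0,0],"rot":[0,0,0],"grip":0}

```text
t: 23.5
eef_pos: [0.4877, 0.1119, 0.089]
tool_rot: [-0.24, 0.673, 0.654, 0.248]
contact_force: [-9.0, -10.5, 35.0]
gripper_width: 0.003
```

Call:
send_rows:
  commands:
    - {"translation":[0.008,0,-0.01],"rot":[0,0,0],"grip":0}
    - {"translation":[0.007,0,-0.009],"rot":[0,0,0],"grip":0}
    - {"translation":[-0.027,0.001,-0.0225],"rot":[0,0,0],"grip":0}
    - {"translation":[-0.027,0.001,-0.0225],"rot":[0,0,0],"grip":0}
    - {"translation":[-0.027,0.001,-0.0225],"rot":[0,0,0],"grip":0}

```text
t: 23.92
eef_pos: [0.4867, 0.0046, 0.1094]
tool_rot: [-0.238, 0.674, 0.655, 0.245]
contact_force: [0.6, -0.7, 0.1]
gripper_width: -0.002
```

Call:
send_rows:
  commands:
    - {"translation":[-0.008,0.001,-0.036],"rot":[0,0,0],"grip":0}
    - {"translation":[-0.008,0.001,-0.036],"rot":[0,0,0],"grip":0}
    - {"translation":[-0.008,0.001,-0.036],"rot":[0,0,0],"grip":0}
    - {"translation":[-0.008,0.001,-0.036],"rot":[0,0,0],"grip":0}
    - {"translation":[-0.008,0.001,-0.036],"rot":[0,0,0],"grip":0}

```text
t: 24.33
eef_pos: [0.4871, -0.1425, 0.2222]
tool_rot: [-0.239, 0.675, 0.654, 0.245]
contact_force: [1.3, 0.6, -0.1]
gripper_width: -0.003
```

```bash
cat > chk.py <<'E'
from h import *
from station import *
import sys
o=st();acc={}
for n in('scene','top'):
  Ws=[]
  for i in range(3):
    c=read_camera(n);Ws.append(cloud(c))
  cv2.imwrite(f'pics/{n}_{sys.argv[1]}.png',c['pixels'][:,:,::-1])
  P=np.concatenate([w.reshape(-1,3) for w in Ws]);P=P[np.isfinite(P[:,2])]
  P=P[(P[:,2]>.06)&(P[:,2]<.09)]
  d=P[:,:2]-C;a=YAW;l=np.stack([d[:,0]*np.cos(a)+d[:,1]*np.sin(a),-d[:,0]*np.sin(a)+d[:,1]*np.cos(a)],1)*1000
  z=P[:,2]*1000
  print(n,'extent',np.percentile(l[:,0],[.5,99.5]).round(1),np.percentile(l[:,1],[.5,99.5]).round(1))
  pan=(abs(l[:,0])<60)&(abs(l[:,1])<85);print(' panel',np.median(z[pan]).round(2))
  def q(s,m): print('  ',s,m.sum(),np.median(z[m]).round(2) if m.sum() else None)
  X,Y=l.T
  for s,sx in(('xp',1),('xn',-1)): q(s,(X*sx>75)&(X*sx<84)&(abs(Y)<85))
  for s,sy in(('yp',1),('yn',-1)): q(s,(Y*sy>100)&(Y*sy<109)&(abs(X)<60))
  for s,sx,sy in(('pp',1,1),('np',-1,1),('nn',-1,-1),('pn',1,-1)):
    r=np.hypot(X*sx-65,Y*sy-90);q(s,(X*sx>66)&(Y*sy>91)&(r>9)&(r<19))
E
python3 chk.py f
```

```text
t 24.33 p [ 487.1 -142.5  222.2] yaw 88.2 z [ 0.019  0.643 -0.766] F [ 1.3  0.6 -0.1] g -0.003 q [ 0.32  0.46  0.25  1.87 -0.72  1.33  2.47]
scene extent [-1642.6   217. ] [-412.1 1506.2]
 panel 74.37
   xp 747 73.68
   xn 546 73.99
   yp 392 73.82
   yn 648 73.41
   pp 83 73.55
   np 68 73.92
   nn 83 73.33
   pn 142 72.69
top extent [-530.2  202.8] [-725.9  662.8]
 panel 74.07
   xp 879 73.58
   xn 949 73.67
   yp 639 73.65
   yn 640 73.74
   pp 117 73.08
   np 115 73.56
   nn 114 73.61
   pn 107 73.35
```

View pics/scene_f.png

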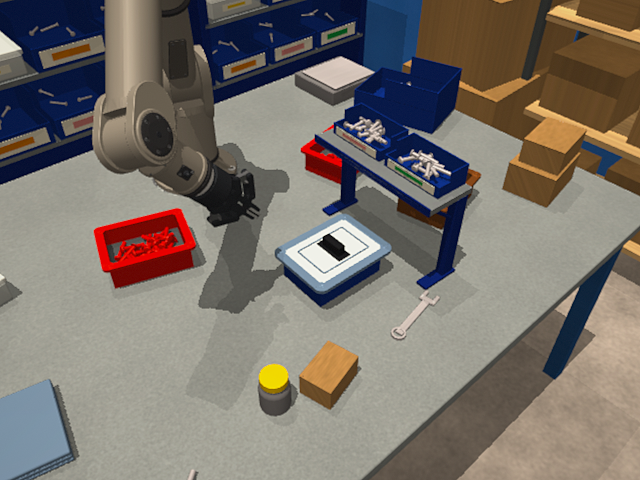

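View pics/top_f.png

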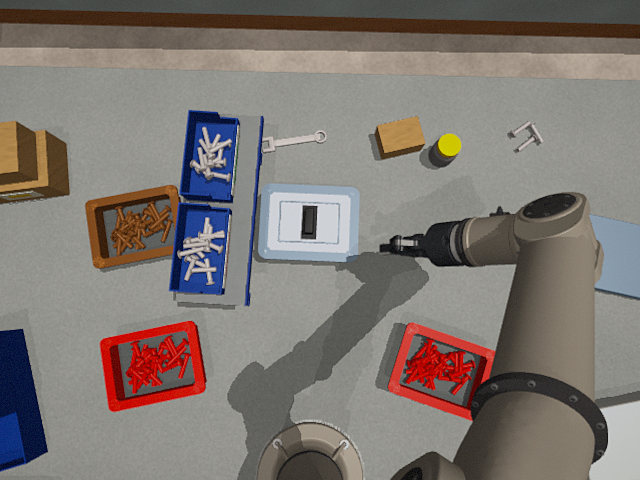

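Run:
```python
from h import *
for f in('scene1.pkl','scene2.pkl','top2.pkl'):
  P=cloud(pickle.load(open(f,'rb'))).reshape(-1,3);P=P[np.isfinite(P[:,2])];P=P[(P[:,2]>.06)&(P[:,2]<.09)]
  d=P[:,:2]-C;a=YAW;X=(d[:,0]*np.cos(a)+d[:,1]*np.sin(a))*1000;Y=(-d[:,0]*np.sin(a)+d[:,1]*np.cos(a))*1000;z=P[:,2]*1000
  md=lambda m:np.median(z[m]).round(2)
  print(f,'pan',md((abs(X)<60)&(abs(Y)<85)),'xp',md((X>75)&(X<84)&(abs(Y)<85)),'xn',md((X<-75)&(X>-84)&(abs(Y)<85)),'yp',md((Y>100)&(Y<109)&(abs(X)<60)),'pp',md((X>66)&(Y>91)&(np.hypot(X-65,Y-90)<19)&(np.hypot(X-65,Y-90)>9)),'np',md((X<-66)&(Y>91)&(np.hypot(-X-65,Y-90)<19)&(np.hypot(-X-65,Y-90)>9)))
```

```text
scene1.pkl pan 74.13 xp 77.25 xn 76.68 yp 76.7 pp 75.73 np nan
scene2.pkl pan 74.24 xp 73.21 xn 73.59 yp 77.12 pp 76.59 np 77.53
top2.pkl pan 73.96 xp 73.77 xn 73.54 yp 77.15 pp 75.85 np 76.65
  return _methods._mean(a, axis=axis, dtype=dtype,
  ret = ret.dtype.type(ret / rcount)
```

The check tells the two states apart: flared stretches read about 76–77 mm, and all eight now read about 73–74, level with the panel. The robot is clear of everything, so I'm handing in.

```bash
python3 -c "
from station import *
print(hand_in())"
```

```text
the job is handed in; nothing more can be done
None
```

The lid is on the blue tub and its soft edge is pressed down at all four corners and the middle of each side. I handed the job in after about 25 s, with the gripper clear of everything.

- **Placing:** I gripped the lid by its bar and lowered it with no resistance from the plug. The panel top sat at z 0.074 and level, as it should with the lid resting on the rim.
- **Pressing:** The five stretches outside the shelf were pressed with the tool pointing down. The three under the shelf were pressed with the tool tilted 40°. Each stretch came to a hard stop; the peak reading on the tool was about 44 N, at the lid's -x -y corner, through the fingertips.
- **Last check:** In both cameras all eight stretches read z 72.7–74.0 mm, level with the panel at about 74. Those I compared read 76–77 mm while still flared.
- **Bystanders:** The rack, carton, jar and wrench looked unmoved in the last pictures; I did not re-measure their positions. No check failed. The depth check of the arm's distance to the shelf was too noisy to use, so I relied on the worked-out clearance of about 20–35 mm.

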